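# Weigh out a solder charge, tip it into the jar and tally it

## Robot

A 6-joint arm with a two-finger parallel gripper is mounted at the origin on the work surface. World frame = base frame: x ahead of the robot, y to its left, z up, the work surface at z = 0. Lengths are in mm, angles in rad, forces in N, time in s.
With the tool pointing down it reaches from about 300 to 775 mm from the base axis. Payload 14.6 kg.
Tool frame: the origin (TCP) lies at the very end of the fingers, on their centre line; the grasp point (between the pads) lies 19 mm behind it; z points along the fingers, y is the line along which they close (so a half turn about z gives the same grasp; the last joint's range is limited). The gripper opens to 94 mm and grips with 3 to 60 N. Pads are 16 mm wide; open, the fingers measure 119 mm over their backs; the gripper's body (75 mm by 177 mm) begins 78 mm behind the grasp point.
Start: joints at [1.245, 0.3, 1.521, -0, 1.321, -0.067], TCP at [140.754, 531.674, 205.446] pointing down, gripper open.
Joint ranges: [-3.03, 3.03], [-0.79, 2.21], [0.23, 2.52], [-1.04, 4.18], [0, 3.07], [-2.55, 2.55]. Speed limits (rad/s): [2.22, 2.22, 2.57, 3.14, 3.14, 3.14].

## Interface

Orientations are given as [roll, pitch, yaw] about the fixed x, y, z axes, in that order (R = Rz(yaw) Ry(pitch) Rx(roll)).
In Python, from cell import manip, optics gives the robot as it stands.
- The arm moves only by the shell command python3 -m crank 'ROWS' [FORCE]. ROWS is JSON, a list of rows, each a list of 7 numbers: the opening in per cent of the stroke, from 0 (shut) to 100 (fully open), then the shift along the tool's x, y, z in mm, then the turn, a rotation vector about the tool's x, y, z in rad. A call has 1 to 10 rows; each row is the pose to reach, as a shift and turn from the pose commanded when the call began, along the tool's axes at that moment; what a row does not reach only later rows make up. A row lasts 1/10 s, in which the tool goes at most 50 mm and 8.59 degrees, less where a joint would pass 70% of its speed; a pose out of reach is approached as far as the arm can. A call with a gripper value outside its range is refused whole. The fingers move at their own pace and stop on an object; FORCE is the grip in N (left out, the last holds). Time passes only in rows, so rows that repeat a pose let the fingers close. It gives the time, the measured TCP pose, the force, the opening and the grip force at its end, in the units of the state.
- manip.read_state(): the state, without advancing time (a new reading comes with each control period).
- optics.camera(name): name is "scene" or "side" or "wrist"; returns (picture, depth): 384x512x3 uint8, red, green, blue; 384x512 float32, mm along the optical axis (not along the pixel's ray), 0 where there is no reading.
- optics.calibration(name): a dict with "camera_matrix" (3x3 intrinsics, pixels), "k1" (the pictures are not rectified: a ray, as slopes to the right and down, at radius r is drawn at 1 + k1 r^2 times it, then the intrinsics apply), "R" (3x3) and "t" (3): a world point X has camera coordinates R X + t. Camera axes: x right, y down, z forward; pixel columns grow to the right and rows downward; lengths in mm; the calibration is good to about 2 mm. A picture is of the moment at which its call begins: read the wrist's pose just before it. calibration takes no time and is no camera call; for the wrist camera it gives the pose at the moment of the call.
- manip.sign_off(): hands the job in; it is judged then, once.
The state is a dict: "clock": time; "joints": joint angles; "qd": joint speeds; "effort": joint torques, N m; "eef_pos": TCP position; "eef_rot": TCP orientation; "wrist_force": force on the tool from outside, world axes, zero at the start; "moment": the same for the moment, N m; "finger_gap": finger opening in mm; "finger_force": force on a finger pad.
Only numpy, scipy, OpenCV 4.12 (cv2) and the standard library are available. Lean on these libraries where they do the work, as an engineer would, in place of code of your own. Each camera call takes 0.05 s, during which the arm holds its last target. There are 200 camera calls.

## Task

Weigh out one charge of solder: put every sawn piece of bar lying on the bench into the scoop standing on the scale, then lift the scoop by its handle and tip the pieces through the funnel, so that all of them end in the jar. Set the scoop back upright in the middle of the scale's platform. Once the charge is in the jar, count it: pick up the tally counter, click its end button fully in against the bench stop (or the bench top), and lay it back flat on the clipboard, window up, leaving the other tools on the bench where they are.

Things in the scene. Friction and masses are not known exactly. Their poses are not given: they have to be found in the camera images.
- piece1: Sawn piece of dull grey solder bar, a block 20 mm long (its x) with a 15 x 15 mm section (y, z), about 40 g; origin at its centre. Three to five of these lie on the bench (None when absent), on a long side.
- piece2: Sawn piece of dull grey solder bar, a block 20 mm long (its x) with a 15 x 15 mm section (y, z), about 40 g; origin at its centre. Three to five of these lie on the bench (None when absent), on a long side.
- piece3: Sawn piece of dull grey solder bar, a block 20 mm long (its x) with a 15 x 15 mm section (y, z), about 40 g; origin at its centre. Three to five of these lie on the bench (None when absent), on a long side.
- piece4: Sawn piece of dull grey solder bar, a block 20 mm long (its x) with a 15 x 15 mm section (y, z), about 40 g; origin at its centre. Three to five of these lie on the bench (None when absent), on a long side.
- piece5: Sawn piece of dull grey solder bar, a block 20 mm long (its x) with a 15 x 15 mm section (y, z), about 40 g; origin at its centre. Three to five of these lie on the bench (None when absent), on a long side.
- scoop: Aluminium weighing scoop, 160 g. Pan 135 mm long (x -75 to 60 mm), 92 mm wide, 3 mm sheet, open at the nose (-x); walls 38 mm high, the front 55 mm of the sides lower. Origin: underside, centre line; x towards the handle, z up. Handle 14 mm wide (y), 22 mm tall, x 60 to 152 mm, centre 27 mm up; hold it at x = 102 mm. Pieces slide out at 25 to 40 degrees nose down.
- scoop_lip (a point): Middle of the scoop's open pouring edge, 75 mm ahead of its origin, on the pan's floor; axes as the scoop's.
- scale: Low grey bench scale, fixed: base 200 x 190 mm and 46 mm high, its display on the -x side; on it a square steel platform 150 x 150 mm (centre 10 mm to +x of the origin). Origin at the centre of the underside.
- scale_top (a point): Point on the top of the scale's platform, 62 mm above the bench, over which the scoop's origin stands at the start and should stand at the end; axes as the scale's, z up.
- stand: Fixed stand: base 112 x 112 x 6 mm, a clear jar (74 mm across, 68 mm bore, 6 to 78 mm above the bench) and over it a steel funnel on a short post 104 mm high on the -y side. Funnel: 144 mm across at its mouth 150 mm above the bench, narrowing to a 56 mm bore spout at 85 mm that reaches 10 mm into the jar. Origin at the centre of the underside.
- funnel_mouth (a point): Centre of the funnel's mouth, level with its rim, 150 mm above the bench.
- jar_in (a point): Centre of the jar's inner floor, 10 mm above the bench; z up.
- counter: Hand tally counter: flat steel case 82 mm long (x), 30 mm wide (y), 22 mm tall (z), about 100 g, lying flat on the clipboard with its number window up; origin at the centre of the case's underside. Its round black push button, 15 mm across, stands 12 mm out of the +x end, centred 11 mm above the underside.
- tally_tip (a point): Middle of the outer face of the counter's button, 53 mm from the counter's origin along its x when not pressed; moves in with the button.
- tally_button (a joint): How far the counter's end button is pressed in: 0 out, 0.006 m fully in; it springs back. It takes 1.7 N to start and 5 N to press fully.
- clipboard: Wooden clipboard with a form, fixed, 210 mm (x) by 150 mm (y), 4 mm thick, with a steel clip 14 mm high along its +x end (x from 84 to 104 mm, y within 40 mm). Origin at the centre of its underside.
- bench_stop: Bench stop: a 220 mm length of steel angle bolted to the bench. Its upright face, 36 mm high, looks along its -x, towards the robot's side, and lies in its y-z plane; the foot lies behind it; x points into the steel. Origin at the foot of the face, mid-length.
- file: Loose flat file with wooden handle, 270 mm long; leave alone.
- steel_cup: Loose open steel cup, 68 mm across, 95 mm tall; leave alone.
- flux_jar: Loose closed amber jar, 56 mm across, 62 mm tall; leave alone.
- mallet: Loose hammer, 240 mm long; leave alone.
- wire_brush: Loose hand brush, 190 mm long; leave alone.
- iron: Loose heavy soldering iron: dark block 62 x 48 x 70 mm on a 235 mm long handle; leave alone.

How it is judged (in metres and radians):
On the way, in this order (a step that is already met when the one before it is completed fails the run):
1. every piece lies in the scoop while the scoop stands on the scale (x of piece1 in the frame of scoop between -0.075 and 0.058 m and y of piece1 in the frame of scoop between -0.045 and 0.045 m and z of piece1 in the frame of scoop between 0 and 0.045 m and x of piece2 in the frame of scoop between -0.075 and 0.058 m and y of piece2 in the frame of scoop between -0.045 and 0.045 m and z of piece2 in the frame of scoop between 0 and 0.045 m and x of piece3 in the frame of scoop between -0.075 and 0.058 m and y of piece3 in the frame of scoop between -0.045 and 0.045 m and z of piece3 in the frame of scoop between 0 and 0.045 m and x of piece4 in the frame of scoop between -0.075 and 0.058 m and y of piece4 in the frame of scoop between -0.045 and 0.045 m and z of piece4 in the frame of scoop between 0 and 0.045 m and x of piece5 in the frame of scoop between -0.075 and 0.058 m and y of piece5 in the frame of scoop between -0.045 and 0.045 m and z of piece5 in the frame of scoop between 0 and 0.045 m and horizontal distance between scoop and scale_top below 0.035 m and angle between scoop's own z axis and vertical below 0.1 rad and z of scoop in the frame of scale_top between -0.006 and 0.008 m and contact force between scoop and the fingers below 0.2 N), for 0.2 s.
2. the scoop is tipped nose down with its lip over the funnel (angle between scoop's own z axis and vertical above 0.45 rad and horizontal distance between scoop_lip and funnel_mouth below 0.08 m and z of scoop_lip in the frame of funnel_mouth above -0.03 m), for 0.1 s.
3. every piece is in the jar (horizontal distance between each of piece1, piece2, piece3, piece4, piece5 and jar_in below 0.032 m and z of piece1 in the frame of jar_in between -0.004 and 0.064 m and z of piece2 in the frame of jar_in between -0.004 and 0.064 m and z of piece3 in the frame of jar_in between -0.004 and 0.064 m and z of piece4 in the frame of jar_in between -0.004 and 0.064 m and z of piece5 in the frame of jar_in between -0.004 and 0.064 m), for 0.2 s.
4. the held counter's end button is pressed at least 4.5 of its 6 mm against the bench stop's face or the bench top (value of joint tally_button above 0.0045 m and contact force between counter and the fingers above 1 N and ((x of tally_tip in the frame of bench_stop between -0.004 and 0.004 m and contact force between counter and bench_stop above 1 N) or height (world z) of tally_tip below 0.004 m)), for 0.1 s.
At the end, for the whole second after the job is handed in: Every piece is in the jar below the funnel; the scoop stands upright on the scale, its origin within 35 mm of the platform point; the counter lies flat, window up, its centre over the clipboard, its button sprung out; all at rest (all of step 3 and horizontal distance between scoop and scale_top below 0.035 m and angle between scoop's own z axis and vertical below 0.1 rad and z of scoop in the frame of scale_top between -0.006 and 0.008 m and x of counter in the frame of clipboard between -0.1 and 0.085 m and y of counter in the frame of clipboard between -0.07 and 0.07 m and z of counter in the frame of clipboard between -0.002 and 0.01 m and angle between counter's own z axis and vertical below 0.12 rad and value of joint tally_button below 0.0015 m and linear speed of each of piece1, piece2, piece3, piece4, piece5, scoop, counter below 0.02 m/s); the robot touches nothing.
It fails at once if one of the other tools on the bench (file, cup, amber jar, hammer, brush, iron) is moved by more than 40 mm (distance of any of file, steel_cup, flux_jar, mallet, wire_brush, iron from where it was at the start of the episode above 0.04 m).
Of piece1, piece2, piece3, piece4, piece5 only 3 to 5 are there at a start; the rules pass over those that are not, and their reading is None.
At some moment in a run one of piece1, piece2, piece3, piece4, piece5, counter may be knocked a few centimetres aside while the robot is not near it.
It also fails if it takes over 210 s, if anything falls off the work surface, if the arm or the gripper's body presses on something with over 40 N, if the wrist force passes 120 N, or if a joint passes its speed limit or range.

## Working session

There is one attempt and no reset: what is moved stays moved. The work goes in short steps, Python scripts to look and compute and a shell command to move; the robot and the scene stay as the last step left them, time stands still between calls to the robot, and variables do not carry over. Pictures are saved under pics/ and viewed, at most 14 in all, crops included, and the job is handed in when it is done.

```bash
ls; mkdir -p pics; python3 - <<'E'
from cell import manip, optics
import cv2
print(manip.read_state())
for n in ("scene","side"):
    p,d=optics.camera(n); cv2.imwrite(f"pics/{n}0.png",cv2.resize(p[:,:,::-1],(800,600),interpolation=cv2.INTER_CUBIC))
    import numpy as np; np.savez(f"{n}0.npz",p=p,d=d); print(optics.calibration(n))
E
```

```text
pics
{'clock': 0.0, 'joints': array([ 1.24539211e+00,  3.00513870e-01,  1.52160960e+00, -1.72423148e-05,
        1.32068455e+00, -6.66329411e-02]), 'qd': array([ 0.00046953, -0.00024915,  0.00061058,  0.00045694,  0.00010667,
        0.00296683]), 'effort': array([-7.92906267e-04, -5.31806481e+01, -3.52734804e+01,  7.08226603e-02,
        2.43505149e-02, -1.13238042e-05]), 'eef_pos': array([140.67869405, 531.42298407, 204.85080588]), 'eef_rot': array([-3.14037887e+00, -6.42597673e-05,  2.88282562e+00]), 'wrist_force': array([ 0.22556682,  0.41287196, -0.49480602]), 'moment': array([0.04014806, 0.08504909, 0.02894625]), 'finger_force': 0.0, 'finger_gap': 94.00124871623962}
{'camera_matrix': array([[406.48819067,   0.        , 254.90236658],
       [  0.        , 406.48819067, 193.53618875],
       [  0.        ,   0.        ,   1.        ]]), 'k1': -0.08057416302848984, 'R': array([[-0.27474692,  0.96146951,  0.00951325],
       [ 0.78002585,  0.22866134, -0.58247203],
       [-0.56220442, -0.15261181, -0.81279507]]), 't': array([ 122.54469432, -287.34761792, 1775.61262029])}
{'camera_matrix': array([[445.31255587,   0.        , 257.6240773 ],
       [  0.        , 445.31255587, 193.83682372],
       [  0.        ,   0.        ,   1.        ]]), 'k1': -0.007073092928450345, 'R': array([[ 0.65837269, -0.75260691, -0.01132425],
       [-0.60366699, -0.51897554, -0.60518638],
       [ 0.44959044,  0.40527426, -0.79600327]]), 't': array([-296.62590696,  347.67974777, 1274.41514387])}
```

View pics/scene0.png

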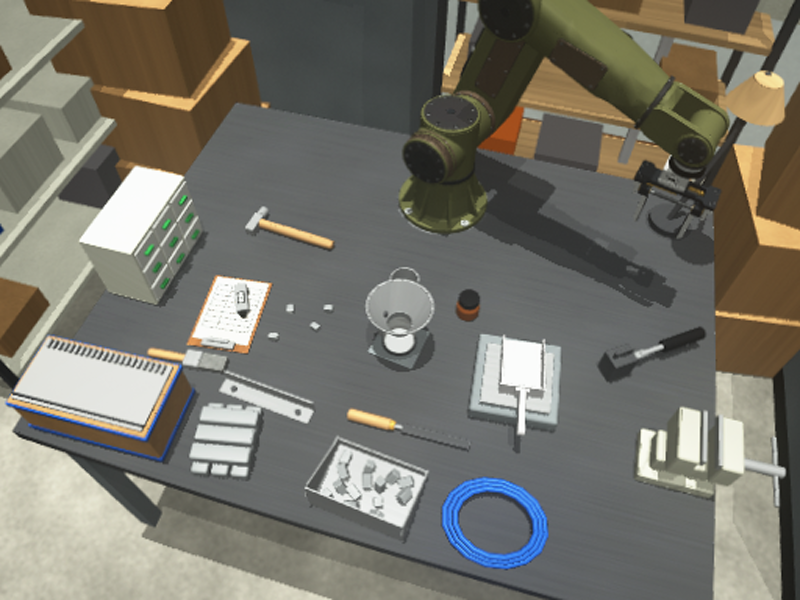

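View pics/side0.png

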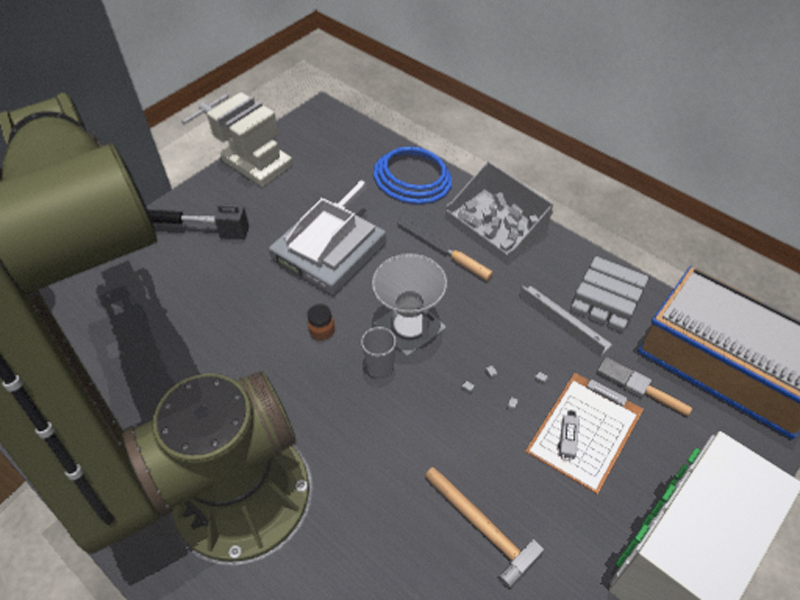

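The side view shows four pieces at (468,386), (491,371), (541,377) and (512,403). The funnel is at (409,283), with the cup next to it at (378,352). The scoop is on the scale near (320,235), handle towards (360,185), and the counter is at (569,433).

```bash
cat > h.py <<'E'
import numpy as np, cv2
from cell import manip, optics
from scipy.spatial.transform import Rotation as Ro
def cloud(d,c):
    K=c["camera_matrix"]; h,w=d.shape
    u,v=np.meshgrid(np.arange(w),np.arange(h))
    p=cv2.undistortPoints(np.stack([u,v],-1).reshape(-1,1,2).astype(float),K,np.array([c["k1"],0,0,0.]))[:,0]
    X=np.c_[p,np.ones(len(p))]*d.reshape(-1,1)
    W=((X-c["t"])@c["R"]).reshape(h,w,3); W[d==0]=np.nan
    return W
def look(n,save=None):
    c=optics.calibration(n); p,d=optics.camera(n)
    if save: cv2.imwrite(f"pics/{save}.png",cv2.resize(p[:,:,::-1],(800,600),interpolation=cv2.INTER_CUBIC))
    return p,d,cloud(d,c)
def ray(c,u,v,z):
    p=cv2.undistortPoints(np.array([[[u,v]]],float),c["camera_matrix"],np.array([c["k1"],0,0,0.]))[0,0]
    o=-c["R"].T@c["t"]; r=c["R"].T@np.r_[p,1]; return o+r*(z-o[2])/r[2]
def delta(goal,yaw=None,pitch=0,roll=np.pi,rpy=None):
    "shift & rotvec in tool axes from current measured pose to goal TCP pose"
    s=manip.read_state(); R0=Ro.from_euler('xyz',s["eef_rot"])
    R1=Ro.from_euler('xyz',rpy if rpy is not None else [roll,pitch,yaw])
    return np.round(R0.inv().apply(np.array(goal)-s["eef_pos"]),1), np.round((R0.inv()*R1).as_rotvec(),4)
E
python3 - <<'E'
from h import *
pts={"side":dict(p1=(468,386),p2=(491,371),p3=(541,377),p4=(512,403),funnelL=(373,284),funnelR=(446,284),funnelT=(409,257),funB=(409,312),cup=(378,335),scoopTipH=(362,184),scoopH0=(340,208),noseL=(287,247),noseR=(320,268),counter=(569,433),cA=(571,412),cB=(567,456),clipA=(575,376),clipB=(643,405),clipC=(597,491),clipD=(528,450),stopA=(522,290),stopB=(606,350),flux=(320,315)),
"scene":dict(p1=(328,307),p2=(315,325),p3=(273,336),p4=(290,308),hT=(520,432),h0=(521,389),noseL=(503,338),noseR=(541,342),cA=(241,286),cB=(244,313),funL=(366,306),funR=(434,306),stopA=(221,386),stopB=(312,420))}
for n in pts:
    z=np.load(n+"0.npz"); W=cloud(z["d"],optics.calibration(n)); 
    for k,(u,v) in pts[n].items(): print(n,k,W[round(v/1.5625),round(u/1.5625)].round(0))
p=np.load("side0.npz")["p"][:,:,::-1]
a=cv2.resize(p[220:320,280:430],(800,533),interpolation=cv2.INTER_CUBIC)
cv2.imwrite("pics/c1.png",a)
E
```

```text
side p1 [ 442. -183.   17.]
side p2 [ 501. -193.   15.]
side p3 [ 554. -279.   16.]
side p4 [ 470. -270.   11.]
side funnelL [436.  61. 148.]
side funnelR [526. -48. 152.]
side funnelT [539.  57. 146.]
side funB [461. -11.  91.]
side cup [388.   9.  76.]
side scoopTipH [665. 310. 101.]
side scoopH0 [575. 293. 104.]
side noseL [445. 340.  49.]
side noseR [448. 238.  47.]
side counter [ 480. -391.   26.]
side cA [ 521. -369.   22.]
side cB [ 448. -413.    7.]
side clipA [ 606. -328.    4.]
side clipB [ 643. -466.   -1.]
side clipC [ 425. -490.    8.]
side clipD [ 411. -350.    6.]
side stopA [ 705. -125.   23.]
side stopB [ 707. -342.   -1.]
side flux [350. 137.  64.]
scene p1 [ 443. -179.   13.]
scene p2 [ 504. -188.   16.]
scene p3 [ 562. -272.   17.]
scene p4 [ 472. -265.   13.]
scene hT [nan nan nan]
scene h0 [588. 303. 104.]
scene noseL [461. 246.  86.]
scene noseR [421. 332.  44.]
scene cA [ 455. -402.   28.]
scene cB [ 525. -363.   26.]
scene funL [511. -56. 154.]
scene funR [359.  68.  -3.]
scene stopA [ 709. -346.   -7.]
scene stopB [ 730. -114.   -4.]
```

View pics/c1.png

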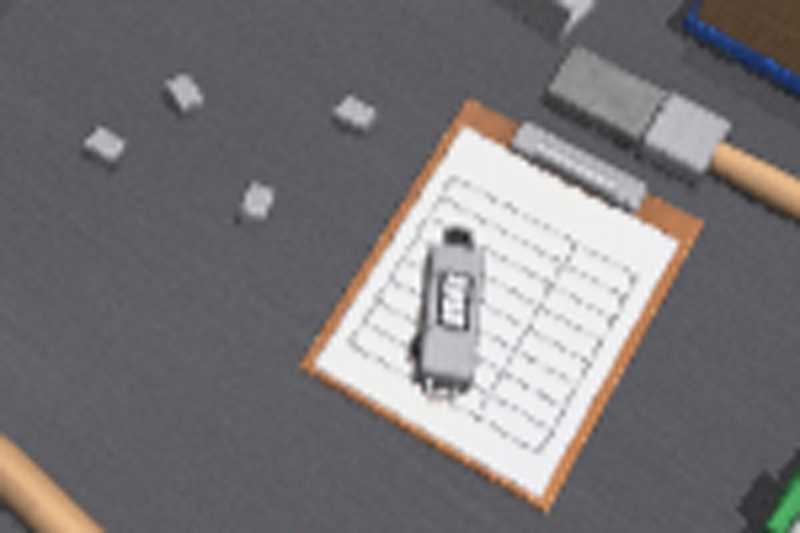

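The crop shows the counter at (455,310) with its black button end at (457,235), pointing towards the clip and the stop. The four pieces are at (105,145), (184,92), (355,112) and (257,201). Next I'll move above the pieces for a close look.

```bash
python3 - <<'E'
from h import *
print(delta([400,100,330],yaw=2.0)); print(delta([480,-230,300],yaw=1.571))
E
```

```text
(array([-361.1, -350.9, -124.7]), array([-1.000e-03,  4.000e-04,  8.828e-01]))
(array([-522.9, -649.4,  -94.4]), array([-9.0000e-04,  6.0000e-04,  1.3118e+00]))
```

```bash
r='[100,-361,-351,-125,0,0,0.883]'; python3 -m crank '[[100,-361,-351,-125,0,0,0.883],[100,-361,-351,-125,0,0,0.883],[100,-361,-351,-125,0,0,0.883],[100,-361,-351,-125,0,0,0.883],[100,-361,-351,-125,0,0,0.883],[100,-361,-351,-125,0,0,0.883],[100,-361,-351,-125,0,0,0.883],[100,-361,-351,-125,0,0,0.883],[100,-361,-351,-125,0,0,0.883],[100,-361,-351,-125,0,0,0.883]]'
python3 -c "
from h import *
print(delta([480,-230,300],yaw=1.571))"
```

```text
clock: 1.1
eef_pos: [390.9, 113.7, 326.5]
eef_rot: [3.141, -0.0, 2.0]
wrist_force: [0.4, 1.3, 0.3]
finger_gap: 94.3
finger_force: 0.0
(array([-349.6,  -62. ,   26.4]), array([ 2.000e-04, -1.000e-04,  4.288e-01]))
```

```bash
python3 -m crank '[[100,-350,-62,26,0,0,0.429],[100,-350,-62,26,0,0,0.429],[100,-350,-62,26,0,0,0.429],[100,-350,-62,26,0,0,0.429],[100,-350,-62,26,0,0,0.429],[100,-350,-62,26,0,0,0.429],[100,-350,-62,26,0,0,0.429],[100,-350,-62,26,0,0,0.429],[100,-350,-62,26,0,0,0.429],[100,-350,-62,26,0,0,0.429]]'
cat >> h.py <<'E'
def pieces(W,box=(400,620,-330,-120),zmin=9,zmax=25):
    """4-neighbour blobs of points at piece height -> centre, long-axis yaw (rotating rect)"""
    m=((W[...,2]>zmin)&(W[...,2]<zmax)&(W[...,0]>box[0])&(W[...,0]<box[1])&(W[...,1]>box[2])&(W[...,1]<box[3])).astype(np.uint8)
    n,L=cv2.connectedComponents(m); out=[]
    for i in range(1,n):
        q=W[L==i]
        if len(q)<60: continue
        (c,s,a)=cv2.minAreaRect(q[q[:,2]>np.median(q[:,2])-2.5][:,:2].astype(np.float32))
        if s[0]<s[1]: a+=90
        v,u=np.where(L==i); print("piece",np.round(c,1),np.round(s,1),"long yaw",round(a,1),"z",np.median(q[:,2]).round(1),"px",u.mean().round(),v.mean().round())
E
python3 -c "
from h import *
p,d,W=look('wrist','w1'); print(manip.read_state()['eef_pos']); pieces(W)"
```

```text
clock: 2.1
eef_pos: [479.6, -227.5, 300.0]
eef_rot: [-3.142, -0.0, 1.571]
wrist_force: [0.7, -0.9, 0.3]
finger_gap: 93.9
finger_force: 0.0
[ 479.69063636 -227.22577343  300.32906344]
piece [ 442.3 -180.8] [21.  13.8] long yaw 89.1 z 15.1 px 230.0 136.0
piece [ 501.5 -194.3] [20.6 15. ] long yaw 69.5 z 15.2 px 269.0 145.0
piece [ 469.2 -270.5] [20.1 14.8] long yaw 18.3 z 15.2 px 248.0 194.0
piece [ 555.5 -278.9] [14.9 20.6] long yaw 99.1 z 15.0 px 302.0 199.0
```

View pics/w1.png

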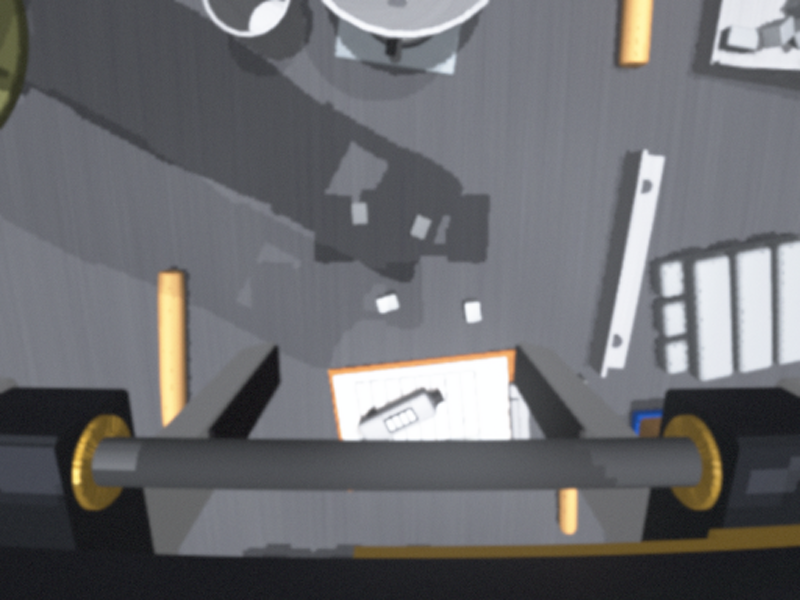

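The wrist view shows the four pieces clearly at (360,213), (421,227), (387,303) and (473,311). Their tops measure 15 mm high and their sizes about 20 x 15, as they should. I'll pick up piece 1.

```bash
python3 -m crank '[[43,46,-37,40,0,0,0],[43,46,-37,80,0,0,0],[43,46,-37,130,0,0,0],[43,46,-37,180,0,0,0],[43,46,-37,230,0,0,0],[43,46,-37,270,0,0,0],[43,46,-37,296,0,0,0],[43,46,-37,296,0,0,0],[0,46,-37,296,0,0,0],[0,46,-37,296,0,0,0]]' 20
python3 -m crank '[[0,0,0,0,0,0,0],[0,0,0,0,0,0,0],[0,0,0,0,0,0,0],[0,0,0,-40,0,0,0],[0,0,0,-90,0,0,0],[0,0,0,-140,0,0,0],[0,0,0,-190,0,0,0],[0,0,0,-240,0,0,0],[0,0,0,-240,0,0,0]]'
python3 - <<'E'
from h import *
for n in("side","scene"):
    z=np.load(n+"0.npz"); W=cloud(z["d"],optics.calibration(n))
    def sel(x0,x1,y0,y1,z0,z1): 
        q=W.reshape(-1,3); return q[(q[:,0]>x0)&(q[:,0]<x1)&(q[:,1]>y0)&(q[:,1]<y1)&(q[:,2]>z0)&(q[:,2]<z1)]
    q=sel(600,720,260,350,88,115); print(n,"handle",len(q),q.min(0),q.max(0),np.median(q,0), np.polyfit(q[:,0],q[:,1],1) if len(q)>5 else "")
    q=sel(420,590,220,380,55,73); print(n,"plate/floor",len(q),cv2.minAreaRect(q[:,:2].astype(np.float32)))
    q=sel(400,560,-70,80,140,160); print(n,"rim",len(q),q.min(0),q.max(0), cv2.minEnclosingCircle(q[:,:2].astype(np.float32)))
E
```

```text
clock: 3.15
eef_pos: [443.1, -181.9, 4.8]
eef_rot: [3.14, 0.001, 1.572]
wrist_force: [0.2, -0.1, 0.3]
finger_gap: 27.8
finger_force: 0.0
clock: 4.05
eef_pos: [444.4, -183.3, 250.4]
eef_rot: [3.132, 0.005, 1.571]
wrist_force: [0.2, -0.5, -0.2]
finger_gap: 14.8
finger_force: 20.0
side handle 86 [601.75046324 301.39217652  88.06881628] [680.6190415  326.62562307 108.72876706] [641.64532928 312.25520386  99.18459139] [1.39011009e-01 2.23245733e+02]
side plate/floor 933 ((509.9672546386719, 292.1098937988281), (146.04006958007812, 159.87850952148438), 9.730696678161621)
side rim 391 [411.45106905 -61.47535238 140.00577309] [559.1442245   79.83688439 157.75385252] ((486.2597961425781, 10.695451736450195), 76.46414947509766)
scene handle 115 [600.06994048 303.11813009  89.38334918] [683.67520601 326.95843776 106.08455801] [643.7140266  314.64866858  98.46642983] [1.25607266e-01 2.34152561e+02]
scene plate/floor 1259 ((516.0158081054688, 296.3626403808594), (152.6138916015625, 153.58770751953125), 2.0081045627593994)
scene rim 327 [409.57943325 -64.00419385 140.02799128] [559.85333178  79.91863971 156.88884159] ((484.9915771484375, 10.196685791015625), 75.41259765625)
```

```bash
python3 -m crank '[[0,423,96,-70,0,0,0],[0,423,96,-70,0,0,0],[0,423,96,-70,0,0,0],[0,423,96,-70,0,0,0],[0,423,96,-70,0,0,0],[0,423,96,-70,0,0,0],[0,423,96,-70,0,0,0],[0,423,96,-70,0,0,0],[0,423,96,-70,0,0,0],[0,423,96,-70,0,0,0]]'
python3 -m crank '[[0,0,0,0,0,0,0]]'
cat > scoop.py <<'E'
from h import *
import sys
p,d,W=look('wrist',sys.argv[1]); print(manip.read_state()['eef_pos'])
m=(W[...,2]>92)&(W[...,2]<107)&(W[...,1]>230)&(W[...,1]<380)&(W[...,0]<720)&(W[...,0]>420)
q=W[m]; h=q[q[:,0]>610]
a=np.polyfit(h[:,0],h[:,1],1); print("handle fit",a,"xmax",h[:,0].max(), "z",np.median(h[:,2]))
r=q[q[:,0]<606]; print("walls rect",cv2.minAreaRect(r[:,:2].astype(np.float32)))
m=(W[...,2]>55)&(W[...,2]<70)&(W[...,1]>200)&(W[...,1]<400)&(W[...,0]<720)&(W[...,0]>400)
f=W[m]; print("plate+floor",cv2.minAreaRect(f[:,:2].astype(np.float32)), np.histogram(f[:,2],8))
E
python3 scoop.py w2
```

```text
clock: 5.05
eef_pos: [538.7, 244.4, 312.8]
eef_rot: [-3.141, -0.0, 1.575]
wrist_force: [-0.2, -0.4, -0.7]
finger_gap: 14.6
finger_force: 20.0
clock: 5.15
eef_pos: [538.5, 240.8, 312.7]
eef_rot: [-3.14, 0.001, 1.572]
wrist_force: [-0.1, -0.5, -0.9]
finger_gap: 14.8
finger_force: 20.0
[538.53913257 240.0196319  312.99935137]
handle fit [1.18747430e-01 2.37801513e+02] xmax 678.3286917930276 z 99.91662044715129
walls rect ((538.380615234375, 299.20281982421875), (137.69528198242188, 94.47312927246094), 7.990402698516846)
plate+floor ((524.2672119140625, 291.94525146484375), (166.6028289794922, 150.47463989257812), 5.015959739685059) (array([  72, 1187, 2763, 1695, 3558, 1493,   92,   24]), array([58.98896032, 60.36438488, 61.73980944, 63.115234  , 64.49065857,
       65.86608313, 67.24150769, 68.61693225, 69.99235681]))
```

View pics/w2.png

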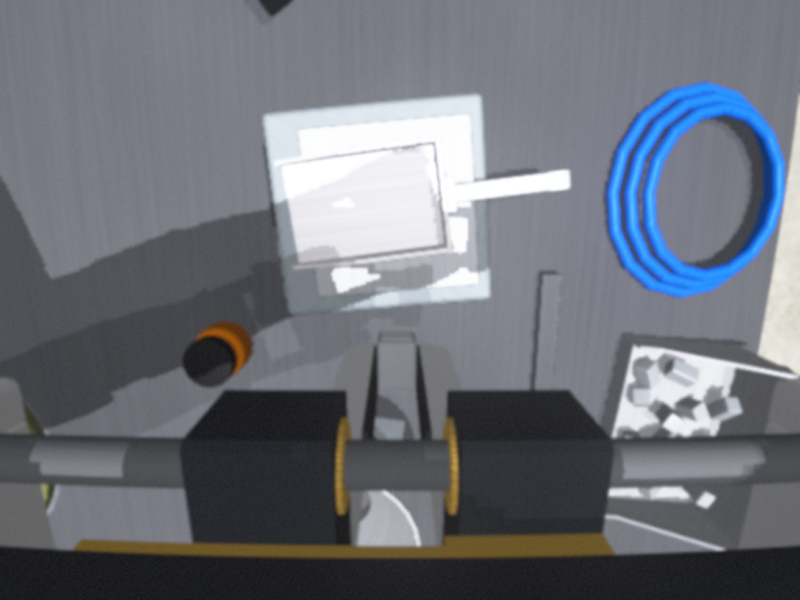

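The view shows the scoop on the platform: nose edge near x≈292, back wall at about (440,195), handle tip at (570,180). The piece is held at (397,345).

```bash
python3 - <<'E'
from h import *
c=optics.calibration("wrist")
for n,u,v,z in [("noseL",283,165,65),("noseR",300,265,65),("backL",435,143,100),("backR",450,247,100),("tip",570,180,100),("scaleplate TL",299,129,62),("plateTR",470,113,62),("plateBR",478,285,62)]: print(n,ray(c,u/1.5625,v/1.5625,z).round(1))
E
```

```text
noseL [438.4 329.2  65. ]
noseR [449.7 241.1  65. ]
backL [568.  343.9 100. ]
backR [581.9 261.5 100. ]
tip [677.9 316.2 100. ]
scaleplate TL [453.1 359.6  62. ]
plateTR [600.6 372.6  62. ]
plateBR [612.9 222.1  62. ]
```

```bash
python3 -m crank '[[0,39,9,30,0,0,-0.122],[0,39,9,80,0,0,-0.122],[0,39,9,130,0,0,-0.122],[0,39,9,180,0,0,-0.122],[0,39,9,210,0,0,-0.122],[0,39,9,230,0,0,-0.122],[0,39,9,239,0,0,-0.122],[0,39,9,239,0,0,-0.122],[0,39,9,239,0,0,-0.122]]'
python3 -m crank '[[34,0,0,0,0,0,0],[34,0,0,0,0,0,0],[34,0,0,0,0,0,0],[34,0,0,-20,0,0,0],[34,0,0,-60,0,0,0],[34,0,0,-110,0,0,0],[34,0,0,-130,0,0,0],[34,0,0,-130,0,0,0]]'
python3 -c "
from h import *
print(delta([501.5,-194.3,200],yaw=1.213));print(delta([469.2,-270.5,200],yaw=0.319))"
```

```text
clock: 6.1
eef_pos: [548.3, 279.2, 76.2]
eef_rot: [3.14, -0.0, 1.692]
wrist_force: [0.4, -0.0, 0.6]
finger_gap: 14.3
finger_force: 20.0
clock: 6.9
eef_pos: [548.8, 280.1, 208.9]
eef_rot: [3.136, -0.002, 1.693]
wrist_force: [-0.3, -0.3, 0.1]
finger_gap: 32.1
finger_force: 0.0
(array([-465.1, -104.7,    7.4]), array([ 0.0055, -0.0032,  0.4799]))
(array([-536.8, -146.1,    7. ]), array([ 0.0038, -0.0057,  1.3739]))
```

```bash
python3 -m crank '[[43,-465,-105,7,0,0,0.48],[43,-465,-105,7,0,0,0.48],[43,-465,-105,7,0,0,0.48],[43,-465,-105,7,0,0,0.48],[43,-465,-105,7,0,0,0.48],[43,-465,-105,7,0,0,0.48],[43,-465,-105,7,0,0,0.48],[43,-465,-105,7,0,0,0.48],[43,-465,-105,7,0,0,0.48],[43,-465,-105,7,0,0,0.48]]'
python3 -m crank '[[43,0,0,0,0,0,0]]'
python3 -c "
from h import *
p,d,W=look('wrist'); pieces(W);print(delta([501.5,-194.3,4],yaw=1.213))"
```

```text
clock: 7.9
eef_pos: [498.8, -197.8, 196.6]
eef_rot: [-3.14, 0.0, 1.211]
wrist_force: [-1.5, 0.5, -0.4]
finger_gap: 40.1
finger_force: 0.0
clock: 8.0
eef_pos: [499.0, -197.5, 196.4]
eef_rot: [-3.14, 0.0, 1.209]
wrist_force: [0.5, 0.1, 0.2]
finger_gap: 40.2
finger_force: 0.0
piece [ 502. -194.] [19.5 13.3] long yaw 69.3 z 15.1 px 256.0 175.0
piece [ 556.  -279.1] [15.1 21. ] long yaw 97.4 z 15.0 px 319.0 222.0
piece [ 469.7 -270.4] [20.7 15. ] long yaw 17.0 z 15.2 px 253.0 239.0
(array([  2.1,   1.9, 192.6]), array([-0.002 , -0.0002, -0.0027]))
```

```bash
python3 -m crank '[[43,3,2,50,0,0,0],[43,3,2,100,0,0,0],[43,3,2,150,0,0,0],[43,3,2,180,0,0,0],[43,3,2,192,0,0,0],[43,3,2,192,0,0,0],[0,3,2,192,0,0,0],[0,3,2,192,0,0,0],[0,3,2,192,0,0,0],[0,3,2,192,0,0,0]]'
python3 -m crank '[[0,0,0,0,0,0,0],[0,0,0,-40,0,0,0],[0,0,0,-90,0,0,0],[0,0,0,-140,0,0,0],[0,0,0,-190,0,0,0],[0,0,0,-210,0,0,0],[0,0,0,-210,0,0,0]]'
python3 -c "
from h import *
print(delta([542.4,318.6,205],yaw=1.692))"
```

```text
clock: 9.05
eef_pos: [503.5, -192.9, 6.9]
eef_rot: [3.14, 0.0, 1.213]
wrist_force: [-0.3, 1.0, 6.6]
finger_gap: 14.8
finger_force: 20.0
clock: 9.75
eef_pos: [503.9, -193.1, 219.4]
eef_rot: [3.136, 0.0, 1.213]
wrist_force: [0.3, -0.3, -1.2]
finger_gap: 14.6
finger_force: 20.0
(array([ 492.7, -143.4,   13.4]), array([ 0.0058,  0.0019, -0.4793]))
```

```bash
python3 -m crank '[[0,493,-143,13,0,0,-0.48],[0,493,-143,13,0,0,-0.48],[0,493,-143,13,0,0,-0.48],[0,493,-143,13,0,0,-0.48],[0,493,-143,13,0,0,-0.48],[0,493,-143,13,0,0,-0.48],[0,493,-143,13,0,0,-0.48],[0,493,-143,13,0,0,-0.48],[0,493,-143,13,0,0,-0.48],[0,493,-143,13,0,0,-0.48]]'
python3 -m crank '[[0,0,0,0,0,0,0]]'
python3 -c "
from h import *
print(delta([542.4,318.6,76],yaw=1.692))"
```

```text
clock: 10.75
eef_pos: [540.1, 307.6, 201.4]
eef_rot: [-3.14, 0.001, 1.693]
wrist_force: [0.6, -1.2, -0.2]
finger_gap: 14.6
finger_force: 20.0
clock: 10.85
eef_pos: [539.4, 310.3, 200.4]
eef_rot: [-3.138, 0.0, 1.697]
wrist_force: [-0.6, -0.4, -0.3]
finger_gap: 14.5
finger_force: 20.0
(array([  7.9,   4.4, 124.4]), array([-0.0032,  0.0003,  0.0054]))
```

```bash
python3 -m crank '[[0,8,4,40,0,0,0],[0,8,4,80,0,0,0],[0,8,4,110,0,0,0],[0,8,4,123,0,0,0],[0,8,4,123,0,0,0],[0,8,4,123,0,0,0],[34,8,4,123,0,0,0],[34,8,4,123,0,0,0],[34,8,4,123,0,0,0]]'
python3 -m crank '[[34,0,0,-20,0,0,0],[34,0,0,-60,0,0,0],[34,0,0,-110,0,0,0],[34,0,0,-130,0,0,0],[34,0,0,-130,0,0,0]]'
python3 -c "
from h import *
print(delta([469.5,-270.5,200],yaw=0.31))"
```

```text
clock: 11.75
eef_pos: [544.1, 314.3, 81.2]
eef_rot: [3.14, -0.0, 1.693]
wrist_force: [0.2, 0.8, 0.0]
finger_gap: 31.4
finger_force: 0.0
clock: 12.25
eef_pos: [544.8, 314.7, 214.4]
eef_rot: [3.135, -0.002, 1.693]
wrist_force: [0.4, 0.0, -1.1]
finger_gap: 32.0
finger_force: 0.0
(array([-571.7, -146.1,   12.3]), array([ 0.0036, -0.006 ,  1.3829]))
```

```bash
python3 -m crank '[[43,-572,-146,12,0,0,1.383],[43,-572,-146,12,0,0,1.383],[43,-572,-146,12,0,0,1.383],[43,-572,-146,12,0,0,1.383],[43,-572,-146,12,0,0,1.383],[43,-572,-146,12,0,0,1.383],[43,-572,-146,12,0,0,1.383],[43,-572,-146,12,0,0,1.383],[43,-572,-146,12,0,0,1.383],[43,-572,-146,12,0,0,1.383]]' >/dev/null
python3 -c "
from h import *
print(delta([469.5,-270.5,200],yaw=0.31))"
```

```text
(array([-35.2,  80.2,  -0.9]), array([-0.0008,  0.0008, -0.0058]))
```

```bash
python3 -m crank '[[43,-35,80,0,0,0,0],[43,-35,80,0,0,0,0],[43,-35,80,0,0,0,0],[43,-35,80,0,0,0,0]]'
python3 -c "
from h import *
p,d,W=look('wrist'); pieces(W);print(delta([469.5,-270.5,5],yaw=0.31))"
```

```text
clock: 13.65
eef_pos: [470.5, -268.6, 198.9]
eef_rot: [-3.14, 0.001, 0.308]
wrist_force: [0.3, 0.3, 0.8]
finger_gap: 40.5
finger_force: 0.0
piece [ 556. -279.] [15.  20.7] long yaw 99.1 z 15.0 px 284.0 112.0
piece [ 469.8 -270.2] [19.8 14.7] long yaw 17.0 z 15.2 px 254.0 179.0
(array([ -1.9,   2.3, 194.2]), array([-0.0012,  0.0008, -0.0003]))
```

```bash
python3 -m crank '[[43,-1,2,50,0,0,0],[43,-1,2,100,0,0,0],[43,-1,2,150,0,0,0],[43,-1,2,180,0,0,0],[43,-1,2,194,0,0,0],[43,-1,2,194,0,0,0],[0,-1,2,194,0,0,0],[0,-1,2,194,0,0,0],[0,-1,2,194,0,0,0],[0,-1,2,194,0,0,0]]'
python3 -m crank '[[0,0,0,0,0,0,0],[0,0,0,-40,0,0,0],[0,0,0,-90,0,0,0],[0,0,0,-140,0,0,0],[0,0,0,-190,0,0,0],[0,0,0,-210,0,0,0],[0,0,0,-210,0,0,0]]'
python3 -c "
from h import *
print(delta([507.6,274,205],yaw=1.692))"
```

```text
clock: 14.7
eef_pos: [471.2, -271.0, 7.2]
eef_rot: [3.14, -0.001, 0.31]
wrist_force: [-1.6, 1.4, 7.1]
finger_gap: 14.7
finger_force: 20.0
clock: 15.4
eef_pos: [471.6, -271.3, 219.7]
eef_rot: [3.137, -0.004, 0.31]
wrist_force: [-0.3, -1.0, -0.2]
finger_gap: 14.7
finger_force: 20.0
(array([ 200.4, -508.5,   13. ]), array([ 6.6000e-03,  1.0000e-04, -1.3823e+00]))
```

```bash
python3 -m crank '[[0,200,-508,13,0,0,-1.382],[0,200,-508,13,0,0,-1.382],[0,200,-508,13,0,0,-1.382],[0,200,-508,13,0,0,-1.382],[0,200,-508,13,0,0,-1.382],[0,200,-508,13,0,0,-1.382],[0,200,-508,13,0,0,-1.382],[0,200,-508,13,0,0,-1.382],[0,200,-508,13,0,0,-1.382],[0,200,-508,13,0,0,-1.382]]' >/dev/null
python3 -c "
from h import *
print(delta([507.6,274,205],yaw=1.692),manip.read_state()['finger_gap'])"
```

```text
(array([43. , 10.5, -2.4]), array([-0.0018,  0.0005,  0.0054])) 14.632028973112336
```

```bash
python3 -m crank '[[0,43,10,0,0,0,0],[0,43,10,0,0,0,0],[0,43,10,40,0,0,0],[0,43,10,80,0,0,0],[0,43,10,110,0,0,0],[0,43,10,130,0,0,0],[0,43,10,130,0,0,0],[0,43,10,130,0,0,0]]'
python3 -c "
from h import *
print(delta([507.6,274,75],yaw=1.692),manip.read_state()['finger_gap'])"
```

```text
clock: 17.2
eef_pos: [507.7, 271.2, 73.3]
eef_rot: [-3.14, 0.001, 1.691]
wrist_force: [-0.0, 0.4, -0.5]
finger_gap: 14.6
finger_force: 20.0
(array([ 2.7,  0.3, -1.7]), array([-0.0018,  0.0006, -0.0007])) 14.58201563757359
```

```bash
python3 -m crank '[[34,2,0,0,0,0,0],[34,2,0,0,0,0,0],[34,2,0,0,0,0,0],[34,2,0,-20,0,0,0],[34,2,0,-60,0,0,0],[34,2,0,-110,0,0,0],[34,2,0,-130,0,0,0],[34,2,0,-130,0,0,0]]'
python3 -c "
from h import *
print(delta([556,-279,200],yaw=1.72))"
```

```text
clock: 18.0
eef_pos: [508.9, 274.4, 207.9]
eef_rot: [3.136, -0.002, 1.692]
wrist_force: [-0.6, 0.3, -0.7]
finger_gap: 32.0
finger_force: 0.0
(array([-555.1,  -20.1,    6.7]), array([ 0.0059, -0.0018, -0.0282]))
```

```bash
python3 -m crank '[[43,-555,-20,7,0,0,-0.03],[43,-555,-20,7,0,0,-0.03],[43,-555,-20,7,0,0,-0.03],[43,-555,-20,7,0,0,-0.03],[43,-555,-20,7,0,0,-0.03],[43,-555,-20,7,0,0,-0.03],[43,-555,-20,7,0,0,-0.03],[43,-555,-20,7,0,0,-0.03],[43,-555,-20,7,0,0,-0.03],[43,-555,-20,7,0,0,-0.03]]' >/dev/null
python3 -c "
from h import *
print(delta([556,-279,200],yaw=1.72))"
```

```text
(array([-53.2,  -1.7,  -3.5]), array([-0.0013, -0.0009,  0.0018]))
```

```bash
python3 -m crank '[[43,-53,-2,-3,0,0,0],[43,-53,-2,-3,0,0,0],[43,-53,-2,-3,0,0,0],[43,-53,-2,-3,0,0,0]]'
python3 -c "
from h import *
p,d,W=look('wrist'); pieces(W);print(delta([556,-279,5],yaw=1.72))"
```

```text
clock: 19.4
eef_pos: [556.1, -275.8, 200.1]
eef_rot: [-3.141, -0.001, 1.723]
wrist_force: [0.4, 0.3, 0.8]
finger_gap: 40.3
finger_force: 0.0
piece [ 555.3 -279.2] [13.5 20.3] long yaw 98.8 z 15.2 px 254.0 181.0
(array([ -3.5,  -0.7, 195.4]), array([-0.0006, -0.0006,  0.0031]))
```

```bash
python3 -m crank '[[43,-3,-1,50,0,0,0],[43,-3,-1,100,0,0,0],[43,-3,-1,150,0,0,0],[43,-3,-1,180,0,0,0],[43,-3,-1,195,0,0,0],[43,-3,-1,195,0,0,0],[0,-3,-1,195,0,0,0],[0,-3,-1,195,0,0,0],[0,-3,-1,195,0,0,0],[0,-3,-1,195,0,0,0]]'
python3 -m crank '[[0,0,0,0,0,0,0],[0,0,0,-40,0,0,0],[0,0,0,-90,0,0,0],[0,0,0,-140,0,0,0],[0,0,0,-190,0,0,0],[0,0,0,-210,0,0,0],[0,0,0,-210,0,0,0]]'
python3 -c "
from h import *
print(delta([502.7,313.7,205],yaw=1.692))"
```

```text
clock: 20.45
eef_pos: [556.3, -280.3, 7.1]
eef_rot: [3.14, 0.001, 1.722]
wrist_force: [-1.1, 1.1, 5.7]
finger_gap: 14.6
finger_force: 20.0
clock: 21.15
eef_pos: [556.6, -280.5, 219.8]
eef_rot: [3.137, 0.004, 1.722]
wrist_force: [0.5, -0.2, -0.2]
finger_gap: 14.5
finger_force: 20.0
(array([595.6,  36. ,  12.6]), array([0.0049, 0.0038, 0.0298]))
```

```bash
python3 -m crank '[[0,596,36,13,0,0,0.03],[0,596,36,13,0,0,0.03],[0,596,36,13,0,0,0.03],[0,596,36,13,0,0,0.03],[0,596,36,13,0,0,0.03],[0,596,36,13,0,0,0.03],[0,596,36,13,0,0,0.03],[0,596,36,13,0,0,0.03],[0,596,36,13,0,0,0.03],[0,596,36,13,0,0,0.03]]' >/dev/null
python3 -c "
from h import *
print(delta([502.7,313.7,205],yaw=1.692),manip.read_state()['finger_gap'])"
```

```text
(array([94.2,  4.7, -1.6]), array([-0.0019,  0.0005, -0.0003])) 14.46714295636581
```

```bash
python3 -m crank '[[0,94,5,0,0,0,0],[0,94,5,0,0,0,0],[0,94,5,0,0,0,0],[0,94,5,40,0,0,0],[0,94,5,80,0,0,0],[0,94,5,110,0,0,0],[0,94,5,129,0,0,0],[0,94,5,129,0,0,0],[0,94,5,129,0,0,0]]'
python3 -m crank '[[34,0,0,0,0,0,0],[34,0,0,0,0,0,0],[34,0,0,0,0,0,0],[34,0,0,-20,0,0,0],[34,0,0,-60,0,0,0],[34,0,0,-110,0,0,0],[34,0,0,-130,0,0,0],[34,0,0,-130,0,0,0]]'
python3 -c "
from h import *
print(delta([538,240,313],yaw=1.571))"
```

```text
clock: 23.05
eef_pos: [503.9, 311.1, 75.6]
eef_rot: [-3.14, 0.001, 1.691]
wrist_force: [0.4, 0.6, 0.5]
finger_gap: 14.9
finger_force: 20.0
clock: 23.85
eef_pos: [505.1, 312.3, 209.9]
eef_rot: [3.136, -0.002, 1.692]
wrist_force: [1.0, 0.1, -0.7]
finger_gap: 32.4
finger_force: 0.0
(array([ -75.5,   24.6, -103.2]), array([ 0.0057, -0.0026,  0.1209]))
```

```bash
python3 -m crank '[[34,-75,25,-103,0,0,0.121],[34,-75,25,-103,0,0,0.121],[34,-75,25,-103,0,0,0.121],[34,-75,25,-103,0,0,0.121],[34,-75,25,-103,0,0,0.121]]'
python3 -c "
from h import *
p,d,W=look('wrist','w3'); print(manip.read_state()['eef_pos'])
np.savez('w3.npz',p=p,W=W)"
```

```text
clock: 24.35
eef_pos: [537.8, 240.2, 307.5]
eef_rot: [-3.14, 0.0, 1.57]
wrist_force: [0.1, -0.4, -0.7]
finger_gap: 31.8
finger_force: 0.0
[537.42855851 240.58761621 306.93073042]
```

View pics/w3.png

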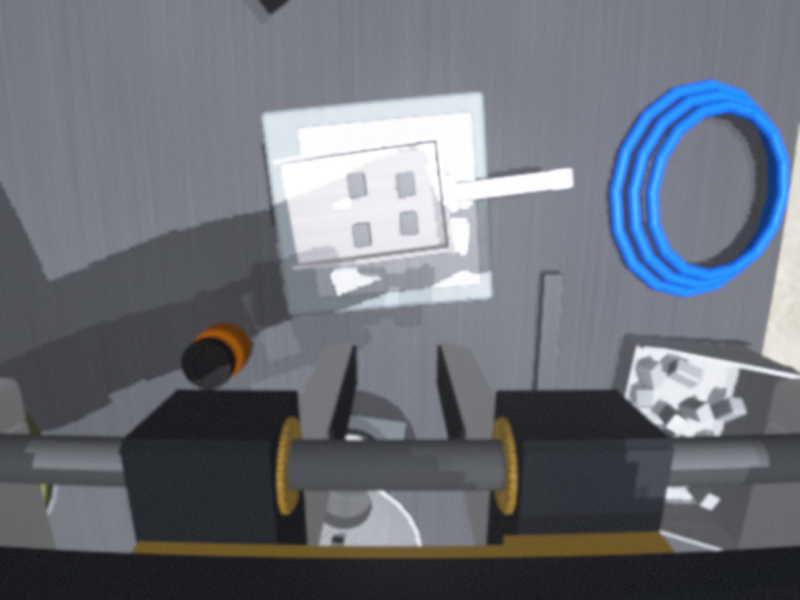

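All four pieces lie inside the pan at (357,185), (405,184), (361,234) and (408,222), and the scoop has not moved. Next is the handle at about (625,311).

```bash
python3 -m crank '[[53,71,87,60,0,0,1.449],[53,71,87,60,0,0,1.449],[53,71,87,60,0,0,1.449],[53,71,87,60,0,0,1.449],[53,71,87,60,0,0,1.449],[53,71,87,60,0,0,1.449],[53,71,87,60,0,0,1.449],[53,71,87,60,0,0,1.449],[53,71,87,60,0,0,1.449],[53,71,87,60,0,0,1.449]]' 
python3 -m crank '[[53,0,0,0,0,0,0.0]]' >/dev/null
python3 -c "
from h import *
p,d,W=look('wrist','w4')
m=(W[...,2]>93)&(W[...,2]<107)&(W[...,1]>280)&(W[...,1]<340)&(W[...,0]<720)&(W[...,0]>600)
h=W[m]; print(len(h), np.polyfit(h[:,0],h[:,1],1),h.min(0),h.max(0))
for x in range(600,690,10):
  s=h[abs(h[:,0]-x)<5]
  if len(s): print(x,s[:,1].min(),s[:,1].max())
print(delta([625,311.5,70],yaw=0.122),manip.read_state()['joints'])"
```

```text
clock: 25.4
eef_pos: [624.0, 312.2, 246.6]
eef_rot: [3.141, 0.003, 0.117]
wrist_force: [-0.6, 0.0, 0.1]
finger_gap: 49.8
finger_force: 0.0
953 [1.33596800e-01 2.28066733e+02] [600.17336234 301.85907843  93.01860636] [679.40713838 325.41482766 102.86142344]
600 301.85907843463804 315.7190304574116
610 302.47400379892576 316.92881263244374
620 303.7857967537566 318.116086454079
630 304.92103979207 319.284149308572
640 306.25919625740744 320.43817563254953
650 307.50537089998085 321.5784109409642
660 308.69997327782056 323.83702711701994
670 310.0447314111166 325.1085620831924
680 312.34033560577535 325.41482766007726
(array([  1.1,   0.5, 177.2]), array([0.0006, 0.0024, 0.0031])) [4.11008310e-01 6.31828053e-01 9.49632381e-01 1.09831726e-04
 1.56264597e+00 1.85670861e+00]
```

View pics/w4.png

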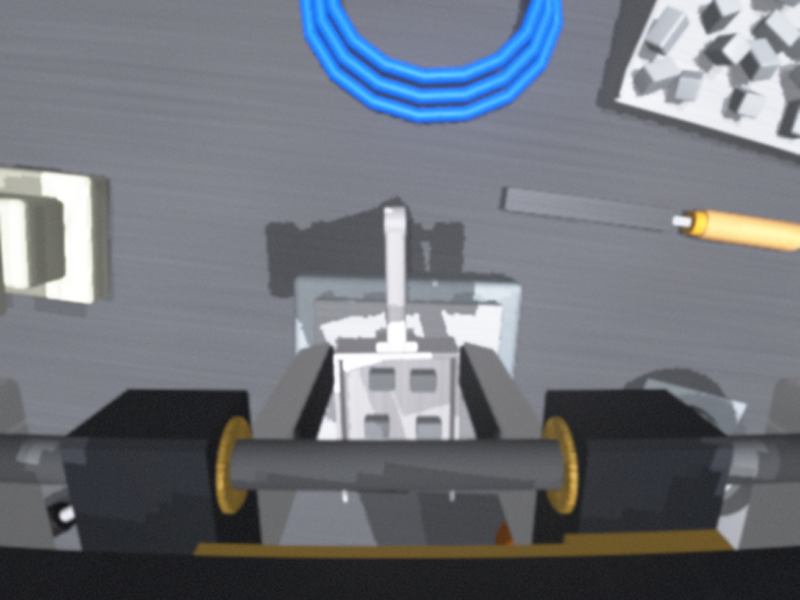

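The handle runs straight down from (397,210) to (397,340), centred between the fingers. I'll go down and grip it.

```bash
python3 -m crank '[[53,2,0,50,0,0,0],[53,2,0,100,0,0,0],[53,2,0,140,0,0,0],[53,2,0,165,0,0,0],[53,2,0,176,0,0,0],[53,2,0,177,0,0,0],[53,2,0,177,0,0,0],[0,2,0,177,0,0,0],[0,2,0,177,0,0,0],[0,2,0,177,0,0,0]]' 60
python3 -m crank '[[0,0,0,0,0,0,0],[0,0,0,0,0,0,0],[0,0,0,0,0,0,0],[0,0,0,-5,0,0,0],[0,0,0,-15,0,0,0],[0,0,0,-30,0,0,0],[0,0,0,-50,0,0,0],[0,0,0,-70,0,0,0],[0,0,0,-90,0,0,0],[0,0,0,-90,0,0,0]]'
python3 -c "
from h import *
p,d,W=look('side','s5')"
```

```text
clock: 26.55
eef_pos: [627.2, 311.6, 72.9]
eef_rot: [-3.141, -0.001, 0.122]
wrist_force: [-0.1, 0.4, 0.4]
finger_gap: 29.2
finger_force: 0.0
clock: 27.55
eef_pos: [628.1, 312.0, 166.5]
eef_rot: [-3.14, -0.006, 0.122]
wrist_force: [0.6, 0.6, -2.2]
finger_gap: 13.9
finger_force: 60.0
```

View pics/s5.png

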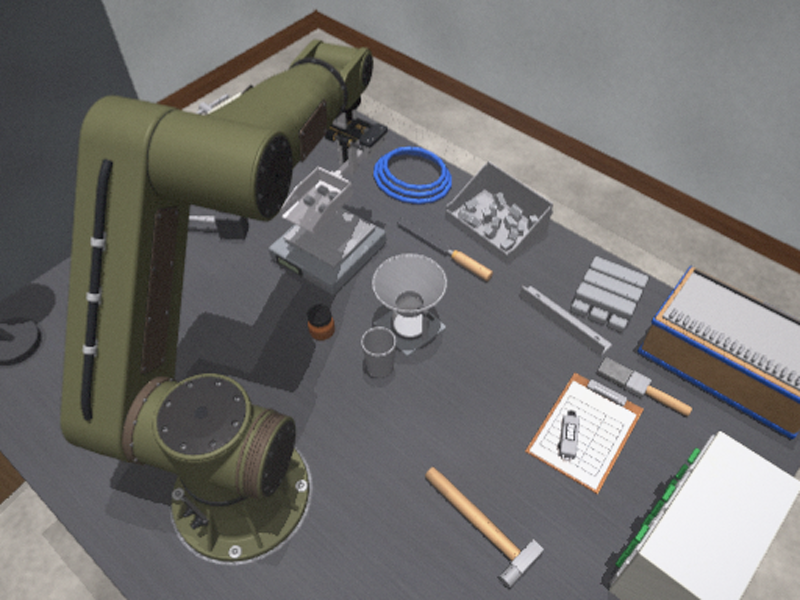

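The scoop is lifted at about (318,198) with all the pieces in it. I'll check for nose sag and then carry it across.

```bash
python3 - <<'E'
from h import *
c=optics.calibration("side"); p,d=optics.camera("side"); W=cloud(d,c)
q=W.reshape(-1,3); q=q[(q[:,0]>430)&(q[:,0]<600)&(q[:,1]>220)&(q[:,1]<370)&(q[:,2]>125)&(q[:,2]<260)]
for x in range(440,600,15):
    s=q[abs(q[:,0]-x)<7]
    if len(s): print(x,len(s),np.percentile(s[:,2],[5,25,50,75,95]).round(0))
print(delta([691,34,195],yaw=0.122))
E
```

```text
440 32 [153. 155. 157. 161. 173.]
455 115 [153. 156. 157. 162. 177.]
470 108 [152. 155. 157. 165. 182.]
485 113 [153. 156. 159. 173. 185.]
500 142 [153. 158. 166. 174. 191.]
515 88 [156. 158. 170. 182. 194.]
530 106 [153. 156. 160. 176. 193.]
545 125 [154. 160. 170. 176. 191.]
560 73 [154. 159. 170. 183. 194.]
575 203 [156. 163. 176. 187. 195.]
590 18 [162. 187. 191. 192. 194.]
(array([ 29.9, 283.2, -32.8]), array([-0.0001, -0.0006, -0.0002]))
```

```bash
python3 -m crank '[[0,2,5,-15,0,0,0],[0,4,15,-33,0,0,0],[0,6,35,-33,0,0,0],[0,9,65,-33,0,0,0],[0,12,100,-33,0,0,0],[0,15,135,-33,0,0,0],[0,18,170,-33,0,0,0],[0,21,200,-33,0,0,0],[0,24,225,-33,0,0,0],[0,27,245,-33,0,0,0]]' 
python3 -m crank '[[0,1,15,0,0,0,0],[0,2,25,0,0,0,0],[0,3,33,0,0,0,0],[0,3,38,0,0,0,0],[0,3,38,0,0,0,0],[0,3,38,0,0,0,0]]'
python3 - <<'E'
from h import *
c=optics.calibration("side"); p,d=optics.camera("side"); W=cloud(d,c)
cv2.imwrite("pics/s6.png",cv2.resize(p[100:260,180:380,::-1],(800,640)[:2] if 0 else (750,600),interpolation=cv2.INTER_CUBIC))
q=W.reshape(-1,3); q=q[(q[:,0]>480)&(q[:,0]<680)&(q[:,1]>-60)&(q[:,1]<100)&(q[:,2]>175)&(q[:,2]<240)]
print(q[:,:2].min(0),q[:,:2].max(0),np.percentile(q[:,2],[5,50]), delta([691,34,170],yaw=0.122), manip.read_state()['finger_gap'])
E
```

```text
clock: 28.65
eef_pos: [683.5, 68.8, 194.2]
eef_rot: [3.142, 0.001, 0.12]
wrist_force: [-0.2, 0.8, -2.9]
finger_gap: 13.5
finger_force: 60.0
clock: 29.25
eef_pos: [691.0, 34.9, 195.0]
eef_rot: [-3.141, 0.0, 0.122]
wrist_force: [-0.4, 0.2, -4.0]
finger_gap: 13.3
finger_force: 60.0
[499.45242613 -33.08859916] [679.97519786  73.36961587] [184.81337556 193.96953301] (array([-0.2,  0.9, 25.1]), array([-0.0001, -0.    ,  0.0004])) 13.718632423681617
```

View pics/s6.png

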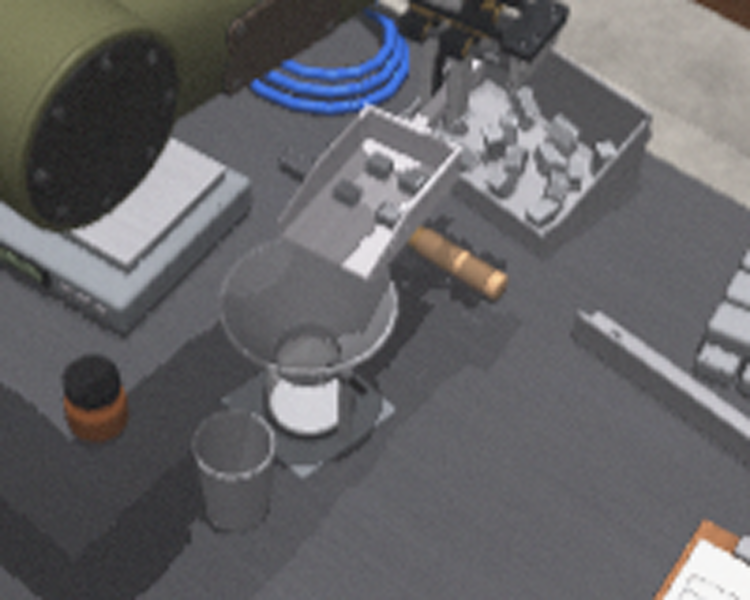

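The nose hangs over the funnel with its lip at about (330,255) in the crop, and all four pieces are in the pan. I'll tip it slowly about the lip.

```bash
python3 -m crank '[[0,-0.7,0,-3,0,0.05,0],[0,-1.4,0,-8,0,0.1,0],[0,-3,0,-12,0,0.15,0],[0,-4.5,0,-17,0,0.2,0],[0,-7,0,-24,0,0.25,0],[0,-9.4,0,-32,0,0.3,0],[0,-12.5,0,-40,0,0.35,0],[0,-15.9,0,-48.5,0,0.4,0],[0,-20,0,-56.5,0,0.45,0],[0,-24,0,-64,0,0.5,0]]'
python3 - <<'E'
from h import *
p,d=optics.camera("side")
cv2.imwrite("pics/s7.png",cv2.resize(p[100:260,180:380,::-1],(500,400),interpolation=cv2.INTER_CUBIC))
print(manip.read_state()['joints'])
E
```

```text
clock: 30.3
eef_pos: [666.9, 32.0, 259.6]
eef_rot: [-3.142, -0.502, 0.123]
wrist_force: [0.1, 0.6, -2.7]
finger_gap: 13.6
finger_force: 60.0
[-0.03862427  0.2538657   1.52970396  0.1025655   0.86055848  1.36244821]
```

View pics/s7.png

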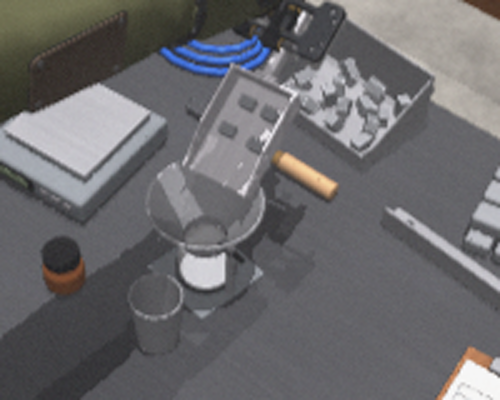

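No piece has slid yet at 29°; all four are still in the pan around (248,118). I'll keep tilting slowly.

```bash
python3 -m crank '[[0,-0.3,0,-5,0,0.03,0],[0,-0.6,0,-10.5,0,0.06,0],[0,-1.2,0,-16,0,0.09,0],[0,-1.8,0,-21,0,0.12,0],[0,-2.7,0,-26.4,0,0.15,0],[0,-3.6,0,-31.6,0,0.18,0],[0,-4.9,0,-37,0,0.21,0],[0,-4.9,0,-37,0,0.21,0],[0,-4.9,0,-37,0,0.21,0],[0,-4.9,0,-37,0,0.21,0]]'
python3 - <<'E'
from h import *
p,d=optics.camera("side")
cv2.imwrite("pics/s8.png",cv2.resize(p[100:260,180:380,::-1],(500,400),interpolation=cv2.INTER_CUBIC))
E
```

```text
clock: 31.35
eef_pos: [645.6, 28.9, 289.1]
eef_rot: [-3.142, -0.709, 0.122]
wrist_force: [0.5, -0.0, -2.3]
finger_gap: 13.6
finger_force: 60.0
```

View pics/s8.png

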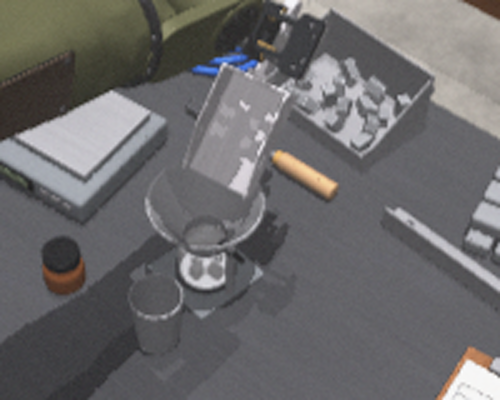

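The pan looks empty and pieces show in the jar at (195,270) and (220,268). I'll tip a little further to make sure, then tilt back level.

```bash
python3 -m crank '[[0,-0.5,0,-9,0,0.05,0],[0,-1.4,0,-17.7,0,0.1,0],[0,-2.7,0,-26.4,0,0.15,0],[0,-2.7,0,-26.4,0,0.15,0],[0,-2.7,0,-26.4,0,0.15,0]]'
python3 - <<'E'
from h import *
p,d=optics.camera("side"); q,e=optics.camera("scene")
a=cv2.resize(p[100:260,180:380,::-1],(400,320),interpolation=cv2.INTER_CUBIC)
b=cv2.resize(q[150:250,220:345,::-1],(400,320),interpolation=cv2.INTER_CUBIC)
cv2.imwrite("pics/s9.png",np.hstack([a,b]))
print(delta([691,34,215],yaw=0.122))
E
```

```text
clock: 31.9
eef_pos: [626.5, 26.4, 307.5]
eef_rot: [3.142, -0.859, 0.122]
wrist_force: [0.5, -0.0, -2.1]
finger_gap: 13.6
finger_force: 60.0
(array([-27.6,   0.3, 109.3]), array([-0.    , -0.8588, -0.    ]))
```

View pics/s9.png

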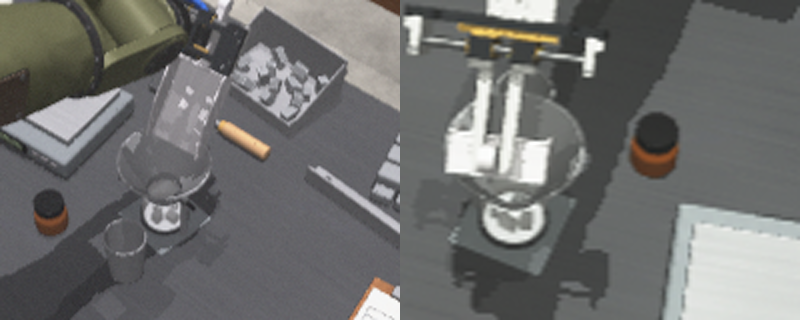

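```bash
python3 -m crank '[[0,30,0,-26,0,0,0],[0,60.6,0,-52,0,0,0],[0,59.4,0,-25.5,0,-0.14,0],[0,54,0,0.5,0,-0.28,0],[0,45,0,25.5,0,-0.42,0],[0,32.5,0,49,0,-0.56,0],[0,16.5,0,70,0,-0.7,0],[0,3,0,83.7,0,-0.84,0],[0,3,0,83.7,0,-0.859,0],[0,3,0,83.7,0,-0.859,0]]'
python3 -c "
from h import *
print(delta([626.5,311.8,180],yaw=0.122))"
```

```text
clock: 33.0
eef_pos: [692.0, 34.4, 253.7]
eef_rot: [3.141, -0.0, 0.122]
wrist_force: [0.5, 0.3, -1.2]
finger_gap: 13.9
finger_force: 60.0
(array([ -31.4, -283.4,   73.6]), array([ 0.0003, -0.0005, -0.0005]))
```

```bash
python3 -m crank '[[0,-2,-20,0,0,0,0],[0,-6,-55,0,0,0,0],[0,-10,-95,5,0,0,0],[0,-15,-135,15,0,0,0],[0,-20,-175,25,0,0,0],[0,-24,-215,40,0,0,0],[0,-28,-250,55,0,0,0],[0,-31,-275,73,0,0,0],[0,-31,-283,73,0,0,0],[0,-31,-283,73,0,0,0]]'
python3 -c "
from h import *
print(delta([626.5,311.8,72.5],yaw=0.122))"
```

```text
clock: 34.0
eef_pos: [625.8, 312.6, 184.2]
eef_rot: [-3.141, -0.004, 0.123]
wrist_force: [1.1, -0.9, -1.9]
finger_gap: 13.5
finger_force: 60.0
(array([  0.2,   0.9, 111.7]), array([-0.0009, -0.0042,  0.0013]))
```

```bash
python3 -m crank '[[0,0,0,35,0,0,0],[0,0,0,70,0,0,0],[0,0,0,90,0,0,0],[0,0,0,102,0,0,0],[0,0,0,107,0,0,0],[0,0,0,107,0,0,0],[0,0,0,107,0,0,0]]'
python3 -m crank '[[0,0,0,1,0,0,0],[0,0,0,2,0,0,0],[0,0,0,2,0,0,0],[0,0,0,2,0,0,0]]'
```

```text
clock: 34.7
eef_pos: [627.0, 311.5, 76.8]
eef_rot: [-3.141, -0.003, 0.122]
wrist_force: [-0.4, 0.2, -1.1]
finger_gap: 14.0
finger_force: 60.0
clock: 35.1
eef_pos: [626.2, 311.5, 73.1]
eef_rot: [-3.142, -0.001, 0.122]
wrist_force: [-0.1, -0.1, -1.2]
finger_gap: 13.5
finger_force: 60.0
```

```bash
python3 -m crank '[[0,0,0,1,0,0,0],[0,0,0,1.5,0,0,0],[0,0,0,2,0,0,0],[0,0,0,2,0,0,0]]'
python3 -m crank '[[0,0,0,0.5,0,0,0],[0,0,0,1,0,0,0],[0,0,0,1,0,0,0]]'
```

```text
clock: 35.5
eef_pos: [626.5, 311.6, 72.0]
eef_rot: [-3.141, -0.002, 0.122]
wrist_force: [-1.4, -0.6, 6.0]
finger_gap: 13.9
finger_force: 60.0
clock: 35.8
eef_pos: [626.7, 311.6, 71.7]
eef_rot: [-3.141, -0.003, 0.122]
wrist_force: [-1.3, -1.9, 11.8]
finger_gap: 13.1
finger_force: 60.0
```

Contact at 6–12 N, so the scoop is standing on the platform. I'll back off 1 mm, release, rise and look.

```bash
python3 -m crank '[[0,0,0,-1,0,0,0],[20,0,0,-1,0,0,0],[53,0,0,-1,0,0,0],[53,0,0,-1,0,0,0],[53,0,0,-1,0,0,0],[53,0,0,-40,0,0,0],[53,0,0,-85,0,0,0],[53,0,0,-130,0,0,0],[53,0,0,-180,0,0,0],[53,0,0,-180,0,0,0]]' 
python3 - <<'E'
from h import *
p,d=optics.camera("side"); q,e=optics.camera("scene"); c=optics.calibration('scene')
W=cloud(d,optics.calibration('side'))
a=cv2.resize(p[100:260,160:360,::-1],(400,320),interpolation=cv2.INTER_CUBIC)
b=cv2.resize(q[180:240,230:305,::-1],(400,320),interpolation=cv2.INTER_CUBIC)
cv2.imwrite("pics/s10.png",np.hstack([a,b]))
print(delta([480,-300,300],yaw=0.9))
E
```

```text
clock: 36.8
eef_pos: [627.5, 312.1, 258.3]
eef_rot: [-3.138, -0.012, 0.122]
wrist_force: [0.6, 0.1, 1.1]
finger_gap: 49.8
finger_force: 0.0
(array([-219.4,  589.2,  -50.1]), array([ 6.000e-04, -2.700e-03, -7.782e-01]))
```

View pics/s10.png

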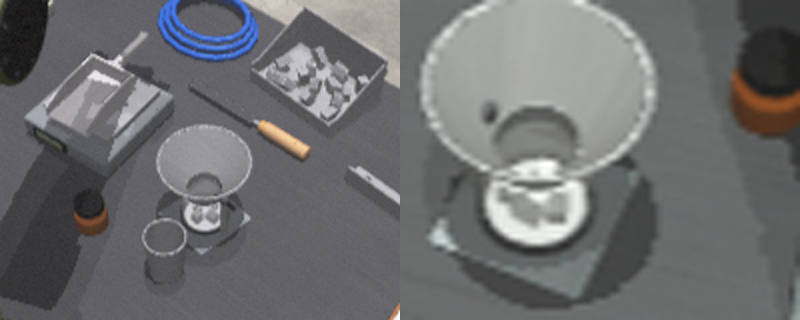

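The scoop is empty and upright on the scale, and the pieces show in the jar at (205,213). I'll compare depths against the start images to confirm none is left in the funnel.

```bash
python3 - <<'E'
from h import *
for n in("side","scene"):
    p,d=optics.camera(n); z=np.load(n+"0.npz"); W=cloud(d,optics.calibration(n)); W0=cloud(z["d"],optics.calibration(n))
    D=z["d"]-d; m=(abs(W0[...,0]-485)<80)&(abs(W0[...,1]-9)<80)
    m=m&(D>6); k,L,s,c=cv2.connectedComponentsWithStats(m.astype(np.uint8))
    for i in range(1,k):
        if s[i,4]>=4: print(n,s[i],np.nanmedian(W[L==i],0).round(0),np.median(D[L==i]).round(1))
E
python3 -m crank '[[100,-80,150,-50,0,0,-0.14],[100,-150,200,-50,0,0,-0.28],[100,-219,240,-50,0,0,-0.42],[100,-219,290,-50,0,0,-0.56],[100,-219,340,-50,0,0,-0.7],[100,-219,390,-50,0,0,-0.778],[100,-219,440,-50,0,0,-0.778],[100,-219,490,-50,0,0,-0.778],[100,-219,540,-50,0,0,-0.778],[100,-219,589,-50,0,0,-0.778]]'
python3 -c "
from h import *
print(delta([480,-330,300],yaw=0.54))"
```

```text
side [280 169   3   4   4] [552. -11. 155.] 9.5
side [239 177   4   2   4] [452.  70. 150.] 7.2
side [278 178   3   2   4] [535. -21. 138.] 11.3
side [266 182   4   4   6] [519.  15. 101.] 8.8
side [265 191   5   3   6] [517.  19.  53.] 7.0
side [283 201   2   3   4] [552. -26.   1.] 7.2
side [277 202   4   4   5] [533. -22.   9.] 7.0
side [250 205   2   4   4] [456.  34.  18.] 7.0
side [253 204   3   4   4] [447.  12.  56.] 9.2
side [292 208   3   3   5] [549. -72.   3.] 7.7
side [282 216   4   3   5] [503. -66.   2.] 6.9
side [265 218   2   4   4] [454. -30.   9.] 7.8
side [263 223   3   4   4] [439. -40.   6.] 9.0
scene [239 193   4   4   6] [480. -43. 128.] 6.5
scene [265 197   4   3   5] [459.  47. 115.] 6.9
scene [254 208   6   5  16] [468.  11.  30.] 22.6
scene [237 221   3   2   4] [519. -42.   7.] 6.7
scene [251 220   4   3   6] [525.  13.  48.] 7.8
scene [263 224   3   3   4] [505.  51.   9.] 6.2
clock: 38.0
eef_pos: [479.6, -152.1, 295.7]
eef_rot: [-3.14, -0.0, 0.9]
wrist_force: [1.6, -0.5, 0.0]
finger_gap: 93.7
finger_force: 0.0
(array([-139.1,  110.9,   -4.5]), array([-0.0012,  0.    ,  0.3598]))
```

The funnel is clear (the only sizeable blob is in the jar at z≈30). On to the counter.

```bash
python3 -m crank '[[100,-139,111,0,0,0,0.36],[100,-139,111,0,0,0,0.36],[100,-139,111,0,0,0,0.36],[100,-139,111,0,0,0,0.36],[100,-139,111,0,0,0,0.36],[100,-139,111,0,0,0,0.36]]'
python3 - <<'E'
from h import *
p,d,W=look('wrist','w11'); print(manip.read_state()['eef_pos'],manip.read_state()['joints'])
m=(W[...,2]>20)&(W[...,2]<34)&(W[...,0]>400)&(W[...,0]<580)&(W[...,1]>-460)&(W[...,1]<-300)
k,L,s,c=cv2.connectedComponentsWithStats(m.astype(np.uint8))
for i in range(1,k):
    if s[i,4]>150:
        q=W[L==i]; print(s[i],cv2.minAreaRect(q[:,:2].astype(np.float32)),np.median(q,0))
m=(W[...,2]>-30)&(W[...,2]<60)&(W[...,0]>640)
q=W[(W[...,2]>28)&(W[...,2]<45)&(W[...,0]>640)&(W[...,0]<760)&(W[...,1]<-90)]
if len(q)>20: print("stop",len(q),np.polyfit(q[:,1],q[:,0],1),q.min(0),q.max(0))
for n in("side","scene"):
    z=np.load(n+"0.npz"); V=cloud(z["d"],optics.calibration(n))
    q=V[(V[...,2]>27)&(V[...,2]<45)&(V[...,0]>640)&(V[...,0]<760)&(V[...,1]<-90)&(V[...,1]>-360)]
    if len(q)>10: print(n,"stop",len(q),np.polyfit(q[:,1],q[:,0],1),q.min(0),q.max(0))
E
```

```text
clock: 38.6
eef_pos: [480.7, -328.1, 295.1]
eef_rot: [-3.139, -0.0, 0.539]
wrist_force: [0.4, 0.7, 0.2]
finger_gap: 93.8
finger_force: 0.0
[ 480.99177773 -327.45864905  295.69690107] [-6.61065832e-01  3.24591684e-01  1.28206349e+00  8.62702083e-04
  1.53612503e+00  3.69621140e-01]
[ 277  156   26   61 1117] ((483.99114990234375, -389.6600341796875), (92.93885040283203, 33.702781677246094), 27.680086135864258) [ 482.60271266 -391.25796988   26.26366899]
stop 1287 [-2.15875938e-01  6.36515100e+02] [ 684.07261629 -608.94389649   28.01221358] [ 759.76571005 -239.34626358   44.95731891]
side stop 190 [4.22560701e-02 7.10664828e+02] [ 683.59260442 -338.47008487   27.05114172] [ 759.91763062 -119.76394493   42.45118918]
scene stop 128 [7.88119594e-02 7.17234123e+02] [ 688.17619653 -338.49959608   27.02420413] [ 709.34081811 -117.61223228   40.9983121 ]
```

View pics/w11.png

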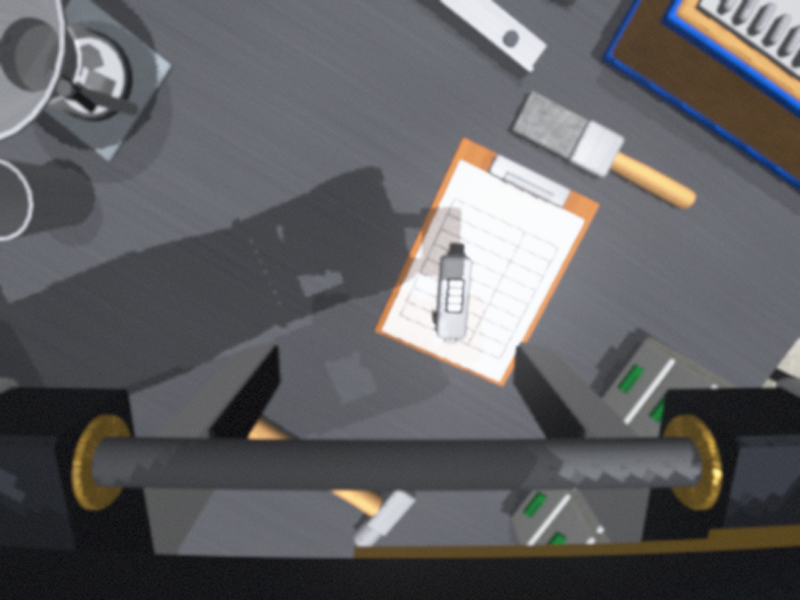

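The counter lies at (455,297) with its button at (457,250), undisturbed. I measure its yaw as about 27.7° and its case centre as about (480,-391).

```bash
python3 - <<'E'
from h import *
c=optics.calibration("wrist")
for n,u,v in [("front",456,257),("rear",452,338),("L",439,297),("R",470,297)]: print(n,ray(c,u/1.5625,v/1.5625,26).round(1))
print(delta([480,-391.5,120],yaw=0.482))
E
```

```text
front [ 515.1 -373.6   26. ]
rear [ 445.1 -413.7   26. ]
L [ 473.7 -380.5   26. ]
R [ 489.2 -406.3   26. ]
(array([-33.8,  54.7, 175.6]), array([-0.0014, -0.0003,  0.0581]))
```

```bash
python3 -m crank '[[64,-15,25,30,0,0,0.033],[64,-34,56,60,0,0,0.033],[64,-34,56,110,0,0,0.033],[64,-34,56,160,0,0,0.033],[64,-34,56,210,0,0,0.033],[64,-34,56,250,0,0,0.033],[64,-34,56,275,0,0,0.033],[64,-34,56,286,0,0,0.033],[64,-34,56,286,0,0,0.033],[64,-34,56,286,0,0,0.033]]' 40
python3 -m crank '[[0,0,0,0,0,0,0],[0,0,0,0,0,0,0],[0,0,0,0,0,0,0],[0,0,0,0,0,0,0],[0,0,0,0,0,0,0]]'
```

```text
clock: 39.65
eef_pos: [481.8, -393.7, 12.3]
eef_rot: [3.139, -0.002, 0.507]
wrist_force: [1.0, 0.3, 1.5]
finger_gap: 60.4
finger_force: 0.0
clock: 40.15
eef_pos: [481.0, -393.7, 11.1]
eef_rot: [3.141, -0.001, 0.507]
wrist_force: [-0.3, 1.0, 2.9]
finger_gap: 29.5
finger_force: 40.0
```

```bash
python3 -m crank '[[0,0,0,-20,0,0,0],[0,0,0,-60,0,0,0],[0,0,0,-110,0,0,0],[0,0,0,-160,0,0,0],[0,0,0,-190,0,0,0],[0,0,0,-190,0,0,0]]'
python3 -c "
from h import *
print(delta([600,-230,200],yaw=-0.06))"
```

```text
clock: 40.75
eef_pos: [481.8, -394.6, 205.7]
eef_rot: [3.134, -0.003, 0.507]
wrist_force: [0.7, -1.4, -1.1]
finger_gap: 29.0
finger_force: 40.0
(array([183.2, -86.6,   5.7]), array([ 0.0064, -0.0054,  0.5668]))
```

```bash
python3 -m crank '[[0,183,-87,6,0,0,0.567],[0,183,-87,6,0,0,0.567],[0,183,-87,6,0,0,0.567],[0,183,-87,6,0,0,0.567],[0,183,-87,6,0,0,0.567],[0,183,-87,6,0,0,0.567],[0,183,-87,6,0,0,0.567]]'
python3 - <<'E'
from h import *
p,d,W=look('wrist','w12'); print(manip.read_state()['eef_pos'])
for lo,hi in((30,42),(20,30),(-4,10)):
    m=(W[...,2]>lo)&(W[...,2]<hi)&(W[...,0]>660)&(W[...,0]<770)&(W[...,1]<-90)&(W[...,1]>-360)&(p.mean(-1)>110)
    q=W[m]
    for y in range(-330,-100,40):
        s=q[abs(q[:,1]-y)<12]
        if len(s)>5: print(lo,y,len(s),np.percentile(s[:,0],[3,50,97]).round(1),np.median(s[:,2]).round(1))
E
```

```text
clock: 41.45
eef_pos: [597.9, -229.5, 194.0]
eef_rot: [-3.141, 0.0, -0.059]
wrist_force: [-0.6, -0.2, -0.4]
finger_gap: 29.7
finger_force: 40.0
[ 597.74918994 -229.95809286  194.31387143]
30 -330 94 [685.6 687.7 690.4] 36.0
30 -290 100 [688.6 690.6 693.5] 36.3
30 -250 99 [691.6 693.9 696.8] 36.2
30 -210 95 [695.  697.2 700.2] 36.3
30 -170 97 [698.5 700.8 703.9] 36.3
30 -130 78 [702.  704.4 706.4] 35.9
20 -330 233 [758.3 764.6 769.6] 23.8
20 -290 414 [750.8 760.6 769.2] 23.9
20 -250 455 [742.9 753.3 763.8] 23.9
20 -210 10 [694.5 694.9 695.3] 28.0
20 -170 12 [698.1 698.6 699.2] 28.9
20 -130 13 [701.9 702.7 703.5] 27.2
-4 -330 581 [694.3 709.7 725.5] 4.2
-4 -290 624 [697.4 713.  729.1] 4.1
-4 -250 626 [700.3 716.2 732.6] 4.2
-4 -210 619 [703.5 719.3 735.3] 4.2
-4 -170 619 [707.1 722.8 738.9] 4.1
-4 -130 503 [710.8 725.6 741.8] 4.0
```

```bash
python3 -m crank '[[0,10,0,40,0,0,0.023],[0,20,0,80,0,0,0.023],[0,28,0,120,0,0,0.023],[0,28,0,150,0,0,0.023],[0,28,0,168,0,0,0.023],[0,28,0,174,0,0,0.023],[0,28,0,174,0,0,0.023],[0,28,0,174,0,0,0.023]]'
python3 -m crank '[[0,4,0,0,0,0,0],[0,8,0,0,0,0,0],[0,10,0,0,0,0,0],[0,12,0,0,0,0,0],[0,12,0,0,0,0,0]]'
```

```text
clock: 42.3
eef_pos: [627.0, -231.3, 22.3]
eef_rot: [3.141, -0.003, -0.084]
wrist_force: [0.4, -0.2, -1.9]
finger_gap: 29.4
finger_force: 40.0
clock: 42.8
eef_pos: [638.9, -231.4, 21.0]
eef_rot: [-3.141, -0.001, -0.083]
wrist_force: [0.1, -0.0, -0.8]
finger_gap: 29.7
finger_force: 40.0
```

```bash
python3 -m crank '[[0,1,0,0,0,0,0],[0,2,0,0,0,0,0],[0,3,0,0,0,0,0],[0,3,0,0,0,0,0]]'
python3 -m crank '[[0,1,0,0,0,0,0],[0,2,0,0,0,0,0],[0,3,0,0,0,0,0],[0,3,0,0,0,0,0]]'
```

```text
clock: 43.2
eef_pos: [641.7, -231.6, 20.9]
eef_rot: [-3.141, -0.001, -0.083]
wrist_force: [0.6, -0.1, -0.8]
finger_gap: 29.5
finger_force: 40.0
clock: 43.6
eef_pos: [644.5, -231.9, 20.9]
eef_rot: [-3.141, -0.0, -0.083]
wrist_force: [-2.6, -0.1, 0.7]
finger_gap: 29.7
finger_force: 40.0
```

```bash
python3 -m crank '[[0,1,0,0,0,0,0],[0,2,0,0,0,0,0],[0,3,0,0,0,0,0],[0,3,0,0,0,0,0]]'
python3 -m crank '[[0,1,0,0,0,0,0],[0,2,0,0,0,0,0],[0,2,0,0,0,0,0]]'
```

```text
clock: 44.0
eef_pos: [647.5, -232.2, 20.9]
eef_rot: [-3.141, -0.001, -0.083]
wrist_force: [-4.6, -0.2, 0.5]
finger_gap: 29.4
finger_force: 40.0
clock: 44.3
eef_pos: [648.3, -232.3, 20.7]
eef_rot: [-3.141, 0.003, -0.083]
wrist_force: [-14.1, 1.4, 4.1]
finger_gap: 29.8
finger_force: 40.0
```

14 N, so the button is fully in. I'll hold briefly, retreat, and carry the counter back to the clipboard.

```bash
python3 -m crank '[[0,0,0,0,0,0,0],[0,0,0,0,0,0,0],[0,0,0,0,0,0,0],[0,-10,0,0,0,0,0],[0,-30,0,0,0,0,0],[0,-50,0,-40,0,0,0],[0,-60,0,-90,0,0,0],[0,-60,0,-130,0,0,0],[0,-60,0,-130,0,0,0]]'
python3 -c "
from h import *
print(delta([481,-393.5,150],yaw=0.507),delta([481,-393.5,12],yaw=0.507))"
```

```text
clock: 45.2
eef_pos: [592.2, -228.3, 158.0]
eef_rot: [3.138, -0.012, -0.083]
wrist_force: [0.6, 0.1, -1.2]
finger_gap: 29.7
finger_force: 40.0
(array([-97.2, 173.8,   7.4]), array([ 0.0069, -0.0108, -0.5902])) (array([-98.9, 173.4, 145.4]), array([ 0.0069, -0.0108, -0.5902]))
```

```bash
python3 -m crank '[[0,-97,174,7,0,0,-0.59],[0,-97,174,7,0,0,-0.59],[0,-97,174,7,0,0,-0.59],[0,-97,174,7,0,0,-0.59],[0,-97,174,7,0,0,-0.59],[0,-97,174,7,0,0,-0.59],[0,-97,174,7,0,0,-0.59]]'
python3 -c "
from h import *
print(delta([481,-393.5,12],yaw=0.507))"
```

```text
clock: 45.9
eef_pos: [479.1, -392.2, 143.3]
eef_rot: [3.141, -0.001, 0.506]
wrist_force: [-0.1, 0.1, -1.1]
finger_gap: 29.7
finger_force: 40.0
(array([  0.9,   2. , 131.3]), array([ 0.0003, -0.0012, -0.0012]))
```

```bash
python3 -m crank '[[0,1,2,40,0,0,0],[0,1,2,80,0,0,0],[0,1,2,110,0,0,0],[0,1,2,124,0,0,0],[0,1,2,129,0,0,0],[0,1,2,129,0,0,0],[0,1,2,129,0,0,0]]'
python3 -m crank '[[0,0,0,1,0,0,0],[0,0,0,2,0,0,0],[0,0,0,2,0,0,0]]'
```

```text
clock: 46.6
eef_pos: [481.4, -394.3, 16.4]
eef_rot: [3.139, -0.002, 0.507]
wrist_force: [-0.6, 0.6, -0.7]
finger_gap: 29.7
finger_force: 40.0
clock: 46.9
eef_pos: [480.6, -394.0, 13.1]
eef_rot: [3.141, -0.001, 0.507]
wrist_force: [0.5, -0.2, -0.8]
finger_gap: 29.8
finger_force: 40.0
```

```bash
python3 -m crank '[[0,0,0,1,0,0,0],[0,0,0,1.5,0,0,0],[0,0,0,2,0,0,0],[0,0,0,2,0,0,0]]'
```

```text
clock: 47.3
eef_pos: [480.5, -394.0, 11.1]
eef_rot: [3.141, -0.001, 0.507]
wrist_force: [-1.3, 2.1, 4.3]
finger_gap: 30.0
finger_force: 40.0
```

Contact. I'll release the counter and rise.

```bash
python3 -m crank '[[10,0,0,0,0,0,0],[64,0,0,0,0,0,0],[64,0,0,0,0,0,0],[64,0,0,0,0,0,0],[64,0,0,0,0,0,0],[64,0,0,-30,0,0,0],[64,0,0,-80,0,0,0],[64,0,0,-130,0,0,0],[64,0,0,-180,0,0,0],[64,0,0,-180,0,0,0]]' 
python3 -m crank '[[64,30,-50,-80,0,0,0],[64,30,-50,-80,0,0,0],[64,30,-50,-80,0,0,0],[64,30,-50,-80,0,0,0]]'
python3 - <<'E'
from h import *
p,d,W=look('wrist','w13')
m=(W[...,2]>20)&(W[...,2]<34)&(W[...,0]>400)&(W[...,0]<580)&(W[...,1]>-460)&(W[...,1]<-330)
k,L,s,c=cv2.connectedComponentsWithStats(m.astype(np.uint8))
for i in range(1,k):
    if s[i,4]>150:
        q=W[L==i]; print(s[i],cv2.minAreaRect(q[:,:2].astype(np.float32)),np.median(q,0), np.linalg.lstsq(np.c_[q[:,:2],np.ones(len(q))],q[:,2],rcond=None)[0])
p,d=optics.camera("side"); W=cloud(d,optics.calibration("side"))
h=W[(W[...,2]>90)&(W[...,2]<108)&(W[...,0]>605)&(W[...,0]<700)&(W[...,1]>285)&(W[...,1]<340)]
print("handle",len(h),np.median(h,0),np.polyfit(h[:,0],h[:,1],1),h.max(0))
E
```

```text
clock: 48.3
eef_pos: [482.1, -395.5, 198.4]
eef_rot: [3.13, -0.005, 0.507]
wrist_force: [0.3, -0.6, -0.4]
finger_gap: 60.0
finger_force: 0.0
clock: 48.7
eef_pos: [482.5, -335.5, 271.0]
eef_rot: [3.14, -0.001, 0.508]
wrist_force: [-1.2, -0.1, -1.3]
finger_gap: 60.1
finger_force: 0.0
[ 275  156   25   64 1243] ((484.1121826171875, -391.27410888671875), (93.16988372802734, 33.072792053222656), 27.67157745361328) [ 483.06192548 -392.36522968   26.24293856] [-1.79064890e-03 -3.58978277e-02  1.26752301e+01]
handle 1 [676.18267757 325.59134871  98.36058306] [  0.24075694 162.79567436] [676.18267757 325.59134871  98.36058306]<stdin>:10: RankWarning: Polyfit may be poorly conditioned
```

```bash
python3 - <<'E'
from h import *
p,d=optics.camera("scene"); z=np.load("scene0.npz"); c=optics.calibration("scene")
for n,D in(("now",d),("start",z["d"])):
    W=cloud(D,c); h=W[(W[...,2]>90)&(W[...,2]<108)&(W[...,0]>605)&(W[...,0]<700)&(W[...,1]>285)&(W[...,1]<340)]
    f=W[(W[...,2]>58)&(W[...,2]<72)&(W[...,0]>460)&(W[...,0]<560)&(W[...,1]>265)&(W[...,1]<325)]
    print(n,len(h),np.median(h,0).round(1),h.max(0).round(1),len(f),np.median(f,0).round(1))
manip.sign_off(); print(manip.read_state()["clock"])
E
```

```text
now 110 [646.  314.1  98.7] [682.2 325.6 105.6] 416 [508.9 294.3  65.3]
start 105 [647.8 315.1  98.5] [683.7 327.  106.1] 416 [508.9 294.9  65. ]
the job is handed in; nothing more can be done
the job is handed in; nothing more can be done
```

I handed the job in at about 49 s: four pieces were found and tipped through the funnel into the jar, the scoop is back upright on the scale within about 2 mm of where it started, and the counter was clicked against the stop (14 N) and laid back flat on the clipboard, though the jar view was too coarse to count all four and no result came back.

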